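Load the vial heater with the matching block

TASK

Get the samples heating: set the aluminium vial block whose outline matches the holder plate on the hotplate down fully home in that holder, then stand every vial on the bench upright and fully down in a bore of that block, one vial to a bore, and after that press the hotplate's green start button all the way. The other block is not needed today: it belongs fully home in its own cut-out of the storage tray; do not disturb the bottle, the beaker and the screwdriver.

Things in the scene. Friction and masses are not known exactly. Their poses are not given: they have to be found in the camera images.
- hotplate: White laboratory hotplate fixed on the bench, 265 by 165 mm. Origin: on the bench below the centre of its heating plate; x points from its control panel to its rear. Housing x, y +-83 mm, 80 mm high, with a low lip round the holder plate; control panel 54 mm high, x = -183 to -83 mm.
- round_holder: Holder plate lying on the hotplate, 140 by 140 by 12 mm aluminium, with a steel rim 10 mm high round a round recess 113.6 mm across; held sideways by the hotplate's lip. Fits the round block only. Only one of the two holders is present (the other is None). Origin: centre of its underside, 80 mm above the bench; x as the hotplate's.
- square_holder: Holder plate lying on the hotplate, 140 by 140 by 12 mm aluminium, with a steel rim 10 mm high round a square recess 99.6 mm wide, sides along x and y; held sideways by the hotplate's lip. Fits the square block only. Only one of the two holders is present (the other is None). Origin: centre of its underside, 80 mm above the bench; x as the hotplate's.
- heater_seat (a point): Centre of the floor of the recess of whichever holder is on the hotplate (to within 1 mm), 92 mm above the bench (rim top 102 mm): the centre of the matching block's underside belongs here. Axes as the hotplate's.
- start (a joint): Green start button: m, 0 when up, 0.006 fully down; 5 N takes it fully down and a spring pushes it back up.
- start_top (a point): Centre of the top of the green start button (28 mm wide), 76 mm above the bench, at x = -132, y = +45 mm of the hotplate, on its control panel. Press straight down.
- round_block: Round aluminium vial block, 110 mm in diameter, about 0.7 kg, 36 mm high, foot chamfered 3 mm. Origin: centre of the underside, z up. Four bores, 31 mm wide, 28 mm deep (floor 8 mm above the underside), at x = +-26, y = +-26 mm. Black lifting grip in the middle, 16 mm thick along x, 32 mm long along y, rises from 36 to 70 mm above the underside. On the bench at first.
- square_block: Square aluminium vial block, 96 by 96 mm along its x and y, about 0.75 kg, 36 mm high, foot chamfered 3 mm. Origin: centre of the underside, z up. Four bores, 31 mm wide, 28 mm deep (floor 8 mm above the underside), at x = +-26, y = +-26 mm. Black lifting grip in the middle, 16 mm thick along x, 32 mm long along y, rises from 36 to 70 mm above the underside. On the bench at first.
- tray: Blue-grey storage tray fixed on the bench, 255 (x) by 135 (y) by 16 mm high. Round cut-out 113.6 mm across at x = -63 mm, square one 99.6 mm wide at x = +63 mm, both 10 mm deep (floor 6 mm above the bench), empty at the start. Origin: centre of its underside.
- round_cutout (a point): Centre of the floor of the tray's round cut-out (6 mm above the bench).
- square_cutout (a point): Centre of the floor of the tray's square cut-out (6 mm above the bench); axes as the tray's.
- vial1: Amber 30 ml glass vial with white cap and paper label: 28 mm wide (cap 25 mm), 72 mm high (cap the top 14 mm), 50 g. Starts upright on the bench. Origin: centre of its underside, z towards the cap. None if absent; 2 to 4 vials are present.
- vial2: Amber 30 ml glass vial with white cap and paper label: 28 mm wide (cap 25 mm), 72 mm high (cap the top 14 mm), 50 g. Starts upright on the bench. Origin: centre of its underside, z towards the cap. None if absent; 2 to 4 vials are present.
- vial3: Amber 30 ml glass vial with white cap and paper label: 28 mm wide (cap 25 mm), 72 mm high (cap the top 14 mm), 50 g. Starts upright on the bench. Origin: centre of its underside, z towards the cap. None if absent; 2 to 4 vials are present.
- vial4: Amber 30 ml glass vial with white cap and paper label: 28 mm wide (cap 25 mm), 72 mm high (cap the top 14 mm), 50 g. Starts upright on the bench. Origin: centre of its underside, z towards the cap. None if absent; 2 to 4 vials are present.
- solvent_bottle: Bystander: amber solvent bottle, 86 mm in diameter, 180 mm high. Origin: centre of its underside.
- beaker: Bystander: glass beaker, 72 mm in diameter, 95 mm high. Origin: centre of its underside.
- screwdriver: Bystander: screwdriver with a yellow handle, 190 mm long, lying on the bench along its x.

How it is judged:
By the outcome, as a careful person would: the job done as asked, in the order asked, and still so for the second after the job is handed in, with the robot touching nothing.
Of round_holder, square_holder only 1 to 1 are there at a start; the rules pass over those that are not, and their reading is None.
Of vial1, vial2, vial3, vial4 only 2 to 4 are there at a start; the rules pass over those that are not, and their reading is None.
At some moment in a run one of round_block, square_block may be knocked a few centimetres aside while the robot is not near it.
It also fails if it takes over 210 s, if anything falls off the work surface, if the arm or the gripper's body presses on something with over 40 N, if the wrist force passes 120 N, or if a joint passes its speed limit or range.

ROBOT

A 6-joint arm with a two-finger parallel gripper is mounted at the origin on the work surface. World frame = base frame: x ahead of the robot, y to its left, z up, the work surface at z = 0. Lengths are in m, angles in degrees, forces in N, time in s.
With the tool pointing down it reaches from about 0.4 to 0.825 m from the base axis. Payload 7 kg.
Tool frame: the origin (TCP) lies midway between the tips of the shut fingers; the grasp point (between the pads) lies 19 mm behind it; z points along the fingers, y is the direction in which the jaws open and shut (so a half turn about z gives the same grasp; the last joint's range is limited). The gripper opens to 88 mm and grips with 3 to 60 N. Pads are 19 mm wide; open, the fingers measure 130 mm over their backs; the gripper's body (78 mm by 193 mm) begins 47 mm behind the grasp point.
Start: joints at [81.423, 20.546, 0.682, 0, -70.136, -16.507], TCP at [0.286, 0.611, 0.227] pointing down, gripper open.
Joint ranges: [-176.03, 176.03], [-82.01, 121.73], [-58.28, 71.71], [-173.87, 95.51], [-174.79, -0.11], [-173.66, 173.66]. Speed limits (degrees/s): [136.94, 136.94, 172.46, 180, 180, 180].

INTERFACE

Orientations are given as [roll, pitch, yaw] about the fixed x, y, z axes, in that order (R = Rz(yaw) Ry(pitch) Rx(roll)).
In Python, from plant import sensors, viewer, r gives the robot as it stands. The module is installed in compiled form; this text tells all that it offers.
- The arm moves only by the shell command python3 -m handwheel 'ROWS' [OPENING] [FORCE]. ROWS is JSON, one flat list of numbers, 6 for each row, row after row: the shift along the world's x, y, z in cm, then the turn, a rotation vector about the world's x, y, z in rad. In form: [tx, ty, tz, wx, wy, wz, tx, ty, tz, wx, wy, wz, ...]. A call has 1 to 8 rows; each row is the pose to reach, as a shift and turn from the pose measured when the call began; what a row does not reach only later rows make up. A row lasts 1/10 s, in which the tool goes at most 50 mm and 8.59 degrees, less where a joint would pass 70% of its speed; a pose out of reach is approached as far as the arm can. A call with a gripper value outside its range is refused whole. OPENING is the closure in counts, from 0 (fully open) to 255 (shut), set as the call begins (- or left out, the last holds). The fingers move at their own pace and stop on an object; FORCE is the grip in N (left out, the last holds). Time passes only in rows, so rows that repeat a pose let the fingers close. It gives the time, the measured TCP pose, the force and the opening at its end, in the units of the state.
- sensors.get_state(): the state, without advancing time (a new reading comes with each control period).
- viewer.capture(name): name is "scene" or "side" or "wrist"; returns a dict with "img" (480x640x3 uint8, red, green, blue), "camera_matrix" (3x3 intrinsics, pixels), "camera_from_world" (4x4, takes a point from world to camera coordinates); the wrist camera has in their place "mount" (4x4, takes a point from camera to tool coordinates, whose origin is the TCP and whose axes are the flange's). Camera axes: x right, y down, z forward; pixel columns grow to the right and rows downward; lengths in m; the calibration is good to about 2 mm. A picture is of the moment at which its call begins: read the wrist's pose just before it. There is no depth.
- r.close_job(): hands the job in, once; it reports no verdict.
The state is a dict: "time_s": time; "joints": joint angles; "qd": joint speeds; "joint_torque": joint torques, N m; "tcp_pos": TCP position; "eef_rot": TCP orientation; "contact_force": force on the tool from outside, world axes, zero at the start; "moment": the same for the moment, N m; "gripper_width": finger opening in m.
Only numpy, scipy, OpenCV 4.12 (cv2) and the standard library are available. Lean on these libraries where they do the work, as an engineer would, in place of code of your own. Each camera call takes 0.05 s, during which the arm holds its last target.

## Working session

There is one attempt and no reset: what is moved stays moved. The work goes in short steps, Python scripts to look and compute and a shell command to move; the robot and the scene stay as the last step left them, time stands still between calls to the robot, and variables do not carry over. Pictures are saved under pics/ and viewed, and the job is handed in when it is done.

```bash
mkdir -p pics; ls
python3 - <<'E'
from plant import sensors, viewer, r
import cv2
print(sensors.get_state())
for n in ("scene","side","wrist"):
    c=viewer.capture(n); cv2.imwrite(f"pics/{n}0.png",c["img"][:,:,::-1]); print(n,{k:v for k,v in c.items() if k!="img"})
E
```

```text
pics
{'time_s': 0.0, 'joints': array([ 8.14231539e+01,  2.05917471e+01,  6.34204425e-01, -1.89520303e-02,
       -7.01348098e+01, -1.65069214e+01]), 'qd': array([-0.03092309, -0.00579761,  0.01983622,  0.00670189, -0.10700417,
       -0.03387946]), 'joint_torque': array([-1.51809985e-03, -5.82716274e+01,  2.93045425e+01,  6.99707955e+00,
        6.85101666e-03, -1.68971201e-04]), 'tcp_pos': array([0.28598704, 0.61089562, 0.2256261 ]), 'eef_rot': array([ 1.79906391e+02, -9.16081764e-03, -2.50902144e+01]), 'contact_force': array([ 0.37940058, -0.64875738,  0.03656108]), 'moment': array([0.05486889, 0.00174219, 0.00980254]), 'gripper_width': 0.08747309128137916}
scene {'camera_matrix': array([[489.28898747,   0.        , 324.6651971 ],
       [  0.        , 489.28898747, 233.03077925],
       [  0.        ,   0.        ,   1.        ]]), 'camera_from_world': array([[ 0.22291557,  0.97478527,  0.01011611, -0.13117494],
       [ 0.57885455, -0.12400952, -0.80594606, -0.28377722],
       [-0.78436985,  0.18551368, -0.59190254,  1.5303286 ],
       [ 0.        ,  0.        ,  0.        ,  1
[... 288 characters left out ...]
06825, -0.71185665, -0.64832342,  0.20688002],
       [ 0.2203291 ,  0.60978671, -0.76132468,  1.14744676],
       [ 0.        ,  0.        ,  0.        ,  1.        ]])}
wrist {'camera_matrix': array([[347.83099993,   0.        , 326.13974488],
       [  0.        , 347.83099993, 236.42829034],
       [  0.        ,   0.        ,   1.        ]]), 'mount': array([[-1.23084960e-03, -9.54095067e-01, -2.99501398e-01,
         8.09541559e-02],
       [ 9.99998630e-01, -8.42912796e-04, -1.42446403e-03,
         3.43506727e-04],
       [ 1.10662054e-03, -2.99502741e-01,  9.54094798e-01,
        -1.56257374e-01],
       [ 0.00000000e+00,  0.00000000e+00,  0.00000000e+00,
         1.00000000e+00]])}
```

View pics/scene0.png

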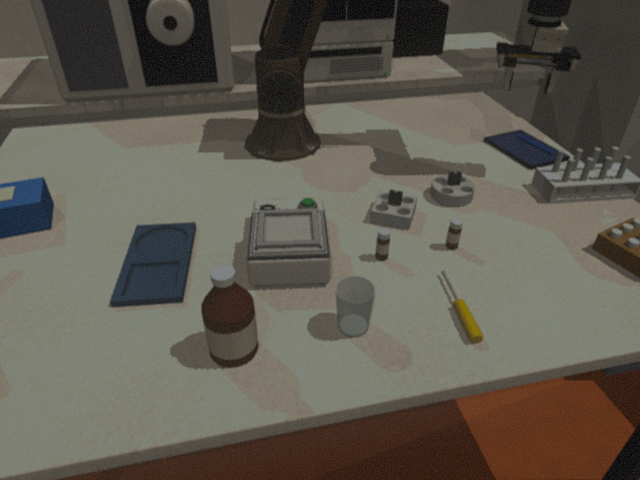

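View pics/side0.png

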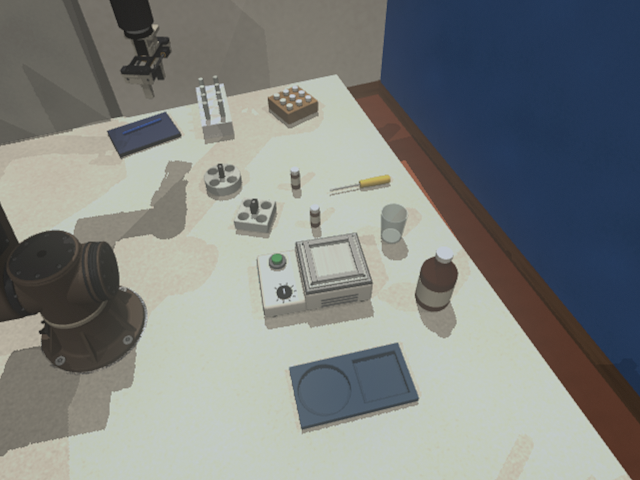

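View pics/wrist0.png

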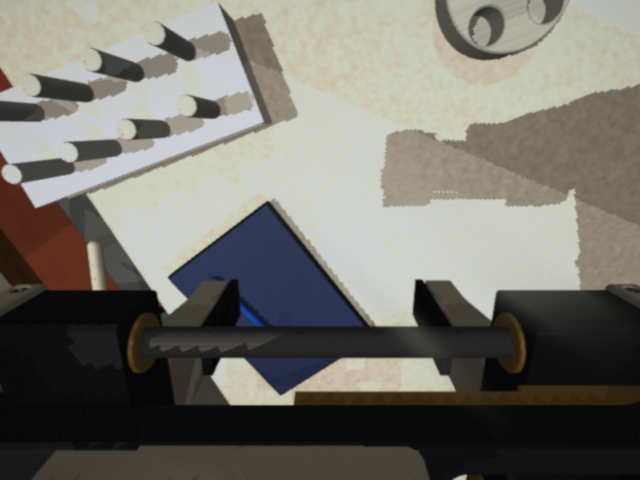

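```bash
cat > h.py <<'E'
from plant import sensors, viewer, r
import cv2, numpy as np
from scipy.spatial.transform import Rotation as Ro
from scipy.optimize import least_squares
def cap(n):
    s=sensors.get_state(); c=viewer.capture(n)
    K=c["camera_matrix"]
    if n=="wrist":
        T=np.eye(4);T[:3,:3]=Ro.from_euler('xyz',s["eef_rot"],degrees=True).as_matrix();T[:3,3]=s["tcp_pos"]
        M=np.linalg.inv(T@c["mount"])
    else: M=c["camera_from_world"]
    return c["img"],K,M
def proj(K,M,P):
    P=np.atleast_2d(P); q=P@M[:3,:3].T+M[:3,3]; q=q@K.T; return q[:,:2]/q[:,2:]
def unproj(K,M,uv,z):
    uv=np.atleast_2d(uv).astype(float); d=np.c_[uv,np.ones(len(uv))]@np.linalg.inv(K).T@M[:3,:3]
    o=-M[:3,:3].T@M[:3,3]; t=(z-o[2])/d[:,2]; return o+d*t[:,None]
def save(img,name): cv2.imwrite(f"pics/{name}.png",np.ascontiguousarray(img[:,:,::-1]))
def crop(img,x,y,w,h,k,name):
    save(cv2.resize(img[y:y+h,x:x+w],None,fx=k,fy=k,interpolation=cv2.INTER_CUBIC),name)
E
python3 - <<'E'
from h import *
i,_,_=cap("scene"); crop(i,240,160,160,140,5,"s_a"); crop(i,350,160,130,110,6,"s_b"); crop(i,100,210,110,100,6,"s_c")
i,_,_=cap("side"); crop(i,200,150,130,100,6,"d_a"); crop(i,250,220,130,100,6,"d_b"); crop(i,280,330,150,110,5,"d_c")
E
```

```text
(no output)
```

View pics/s_a.png

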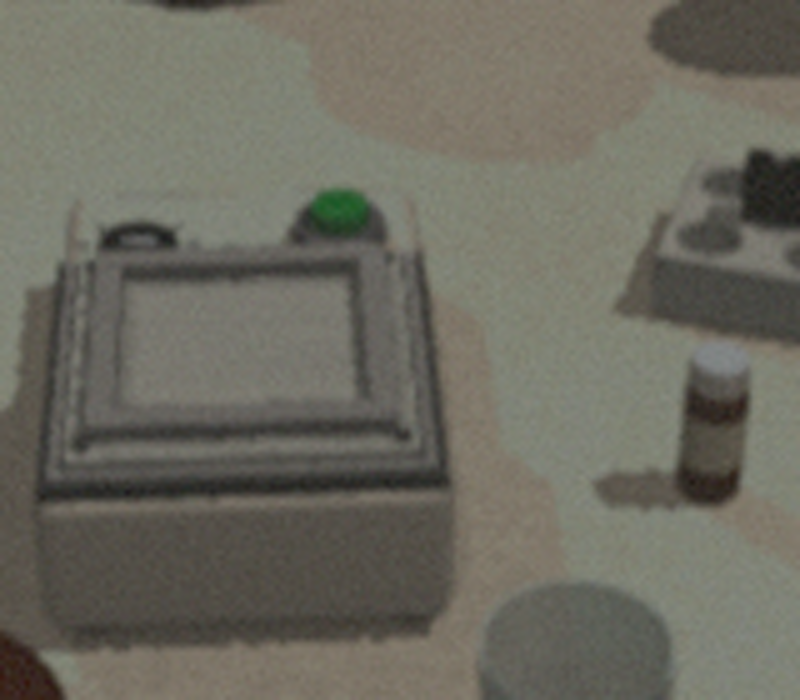

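View pics/d_a.png

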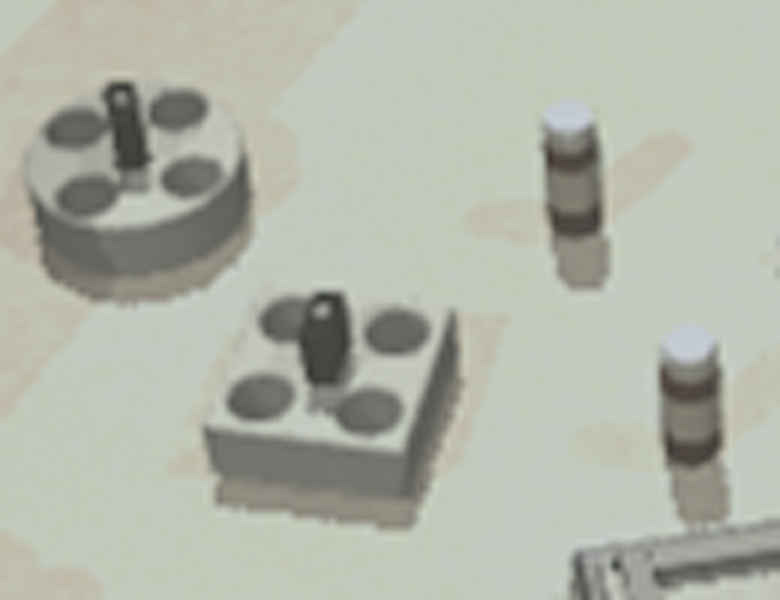

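View pics/d_b.png

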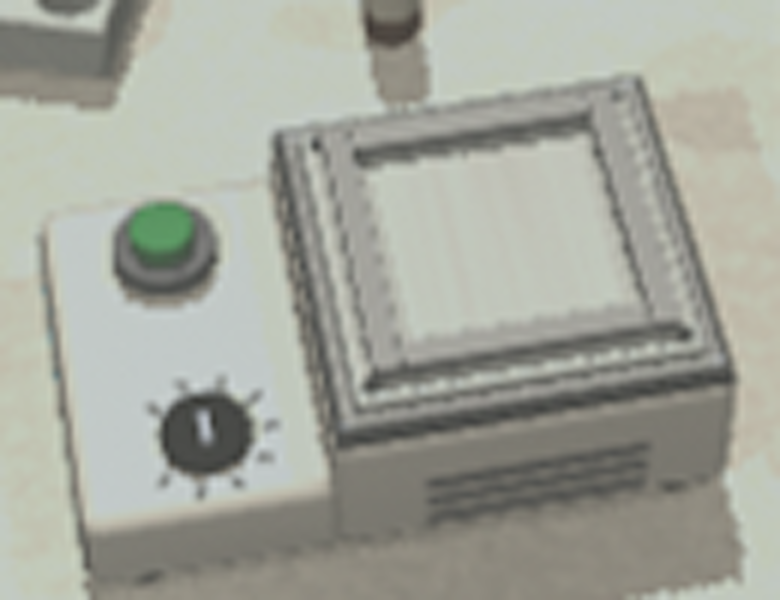

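View pics/d_c.png

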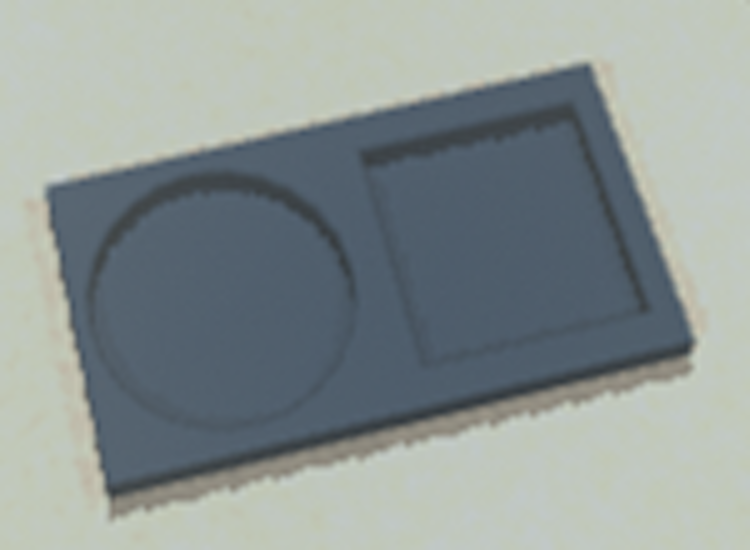

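View pics/s_b.png

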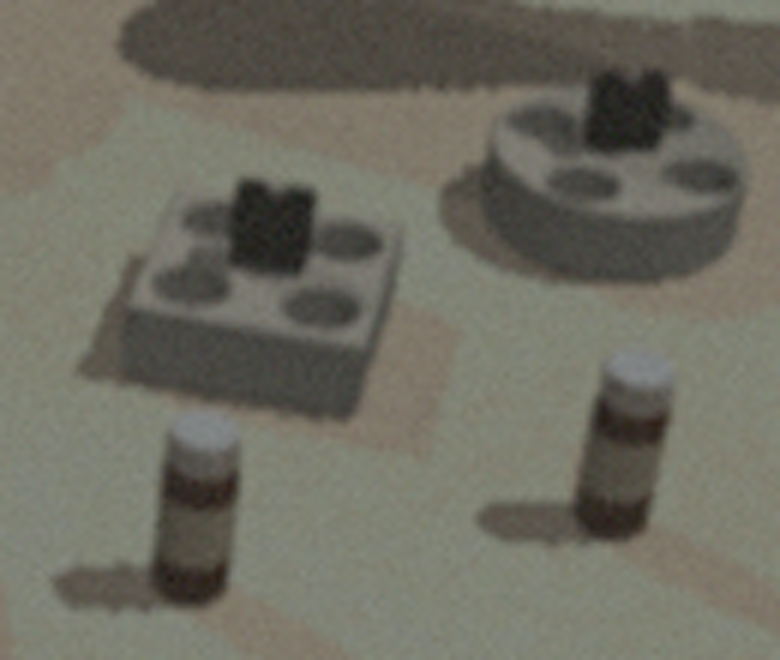

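```bash
cat >> h.py <<'E'
def fit(K,M,local,uv,x0=(0.6,0,0)):
    local=np.array(local,float)
    if local.shape[1]==2: raise ValueError
    def f(p):
        R=Ro.from_euler('z',p[2]).as_matrix(); return (proj(K,M,local@R.T+[p[0],p[1],0])-uv).ravel()
    best=min((least_squares(f,[x0[0],x0[1],a]) for a in np.radians([x0[2]-30,x0[2],x0[2]+30])),key=lambda s:s.cost)
    rms=np.sqrt(2*best.cost/len(local)); return best.x[0],best.x[1],np.degrees(best.x[2]),rms
E
python3 - <<'E'
from h import *
def px(uv,ox,oy,k): return (np.array(uv,float)+.5)/k-.5+[ox,oy]
_,K,M=cap("side")
sq=px([(207,430),(410,452),(453,310),(288,320),(397,332),(261,397),(369,412)],200,150,6)
print(unproj(K,M,sq,.036))
print("sq bores ctr",unproj(K,M,sq[3:],.036).mean(0))
rb=px([(76,127),(180,108),(87,196),(192,177)],200,150,6)
W=unproj(K,M,rb,.036);print(W,W.mean(0))
print("vials side",unproj(K,M,px([(567,112),(690,342)],200,150,6),.072))
print("button",unproj(K,M,px([(163,228)],250,220,6),.076))
W=unproj(K,M,px([(352,150),(597,118),(690,325),(370,375)],250,220,6),.102);print("recess",W,W.mean(0))
W=unproj(K,M,px([(47,187),(590,65),(692,347),(110,492)],280,330,5),.016);print("tray",W,W.mean(0))
_,K,M=cap("scene")
print("vials scene",unproj(K,M,px([(207,430),(640,368)],350,160,6),.072))
rb=px([(540,122),(672,115),(585,184),(703,177)],350,160,6)
W=unproj(K,M,rb,.036);print("r",W,W.mean(0))
rb=px([(212,220),(350,241),(192,285),(321,307)],350,160,6)
W=unproj(K,M,rb,.036);print("s",W,W.mean(0))
print("button",unproj(K,M,px([(340,208)],240,160,5),.076))
E
```

```text
[[0.39086279 0.18217366 0.036     ]
 [0.47457411 0.13574961 0.036     ]
 [0.51903301 0.21678165 0.036     ]
 [0.44356763 0.23832151 0.036     ]
 [0.48998194 0.2120859  0.036     ]
 [0.41923358 0.19369921 0.036     ]
 [0.46370366 0.16659895 0.036     ]]
sq bores ctr [0.4541217  0.20267639 0.036     ]
[[0.37715685 0.41118794 0.036     ]
 [0.42994515 0.40660742 0.036     ]
 [0.37176417 0.35829601 0.036     ]
 [0.42376671 0.35332894 0.036     ]] [0.40065822 0.38235508 0.036     ]
vials side [[0.60310737 0.29287042 0.072     ]
 [0.60671545 0.12282947 0.072     ]]
button [[ 0.45864791 -0.01394644  0.076     ]]
recess [[ 0.53916446 -0.02280137  0.102     ]
 [ 0.63970988 -0.04247019  0.102     ]
 [ 0.63337721 -0.15359967  0.102     ]
 [ 0.50874888 -0.13193744  0.102     ]] [ 0.58025011 -0.08770217  0.102     ]
tray [[ 0.40423416 -0.27314222  0.016     ]
 [ 0.65584616 -0.3036981   0.016     ]
 [ 0.63783947 -0.4383866   0.016     ]
 [ 0.38803954 -0.40915533  0.016     ]] [ 0.52148983 -0.35609556  0.016     ]
vials scene [[0.6103049  0.12279417 0.072     ]
 [0.60682497 0.28896554 0.072     ]]
r [[0.37673496 0.35635988 0.036     ]
 [0.38300937 0.4156968  0.036     ]
 [0.42915911 0.35381826 0.036     ]
 [0.43423733 0.40536869 0.036     ]] [0.40578519 0.38281091 0.036     ]
s [[0.42376188 0.1903893  0.036     ]
 [0.45088958 0.24053949 0.036     ]
 [0.46871831 0.16691054 0.036     ]
 [0.49447001 0.21191992 0.036     ]] [0.45945994 0.20243981 0.036     ]
button [[ 0.46782314 -0.01313206  0.076     ]]
```

```bash
python3 -m handwheel '[2,-5,0,0,0,0.14, 4,-9.5,0,0,0,0.28, 6,-14,0,0,0,0.42, 8,-18.5,0,0,0,0.56, 10,-23,0,0,0,0.7, 11.5,-27.5,0,0,0,0.84, 13,-32,0,0,0,0.98, 14.5,-36,0,0,0,1.12]' 0 40; python3 -m handwheel '[1,-2.5,0,0,0,0.14, 2,-4.8,0,0,0,0.28, 2.5,-4.9,0,0,0,0.34, 2.5,-4.9,0,0,0,0.34]'
python3 - <<'E'
from h import *
s=sensors.get_state(); print(s['time_s'],s['tcp_pos'],s['eef_rot'],s['joints'])
i,_,_=cap("wrist"); save(i,"w1")
E
```

```text
time_s: 1.15
tcp_pos: [0.4313, 0.2491, 0.2267]
eef_rot: [180.0, -0.0, 39.4]
contact_force: [1.1, 0.6, -0.3]
gripper_width: 0.0875
time_s: 1.55
tcp_pos: [0.4568, 0.1994, 0.2269]
eef_rot: [180.0, -0.1, 58.8]
contact_force: [0.3, -0.3, 1.1]
gripper_width: 0.0876
1.55 [0.45681924 0.19938728 0.22692712] [ 1.79978260e+02 -7.73365102e-02  5.88387583e+01] [ 4.62148249e+01  3.67384731e+00 -2.10924486e+01  4.75236092e-03
 -6.51534860e+01  1.02621925e+02]
```

View pics/w1.png

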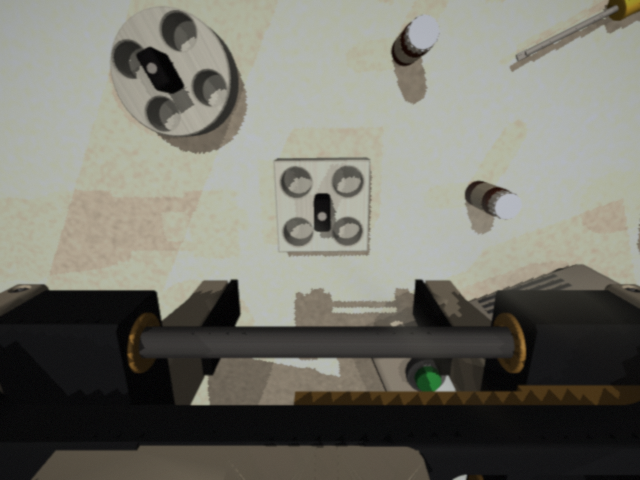

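Run:
```python
from h import *
i,_,_=cap("wrist"); crop(i,260,145,125,120,6,"w1a")
```

```text
(no output)
```

View pics/w1a.png

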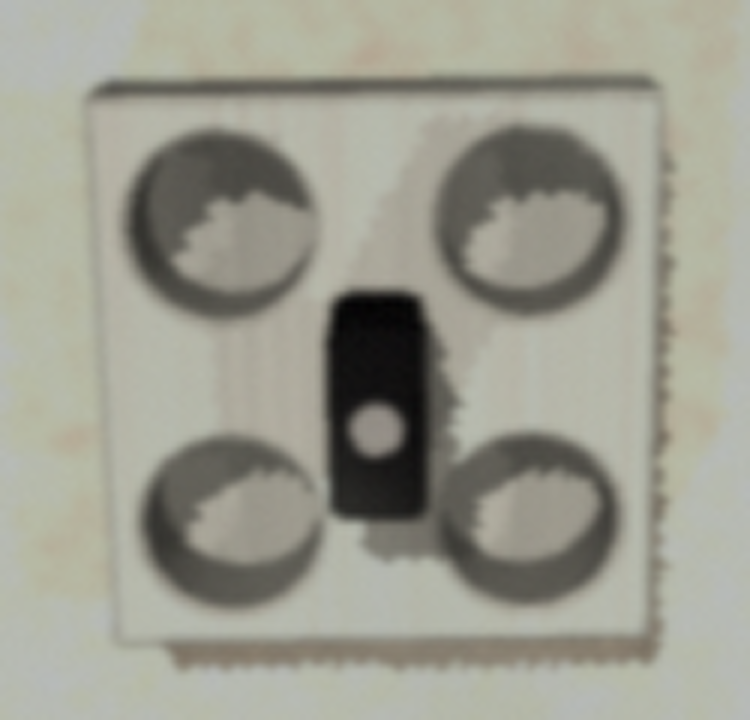

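```bash
cat >> h.py <<'E'
def px(uv,ox,oy,k): return (np.array(uv,float)+.5)/k-.5+[ox,oy]
E
python3 - <<'E'
from h import *
_,K,M=cap("wrist")
c=px([(88,100),(662,92),(645,637),(115,645),(222,224),(530,219),(530,519),(233,521)],260,145,6)
W=unproj(K,M,c,.036)
for s in (slice(0,4),slice(4,8)):
    A=W[s]; print(A.mean(0), [np.degrees(np.arctan2(*(A[b]-A[a])[1::-1])) for a,b in ((0,1),(3,2),(3,0),(2,1))],[np.linalg.norm(A[b]-A[a])for a,b in ((0,1),(3,2),(3,0),(2,1))])
print(unproj(K,M,px([(376,430)],260,145,6),.07))
s=sensors.get_state()['tcp_pos'];print(s)
E
```

```text
[0.45430683 0.20512256 0.036     ] [np.float64(-30.53217473793227), np.float64(-30.400539896557206), np.float64(59.03329173654993), np.float64(59.00960392742428)] [np.float64(0.0936414773877979), np.float64(0.09360437427579552), np.float64(0.09449915808845324), np.float64(0.09428440334630851)]
[0.45498034 0.20579065 0.036     ] [np.float64(-30.387591965110328), np.float64(-30.915615689414018), np.float64(59.36099911309891), np.float64(59.75371127209954)] [np.float64(0.05114704326200372), np.float64(0.05150300286706099), np.float64(0.051444048026487596), np.float64(0.05191834287898627)]
[[0.45420158 0.20474054 0.07      ]]
[0.45610461 0.20035674 0.22671094]
```

```bash
python3 -m handwheel '[-0.1,0.3,-4,0,0,0, -0.2,0.5,-8,0,0,0.01, -0.2,0.5,-12,0,0,0.01, -0.2,0.5,-15,0,0,0.01, -0.2,0.5,-17,0,0,0.01, -0.2,0.5,-18.4,0,0,0.01, -0.2,0.5,-18.9,0,0,0.01, -0.2,0.5,-18.9,0,0,0.01]'
python3 -m handwheel '[0,0,0,0,0,0,0,0,0,0,0,0,0,0,0,0,0,0,0,0,0,0,0,0,0,0,0,0,0,0,0,0,0,0,0,0,0,0,0,0,0,0]' 255 50
python3 - <<'E'
from h import *
s=sensors.get_state(); print(s['time_s'],s['tcp_pos'],s['eef_rot'],s['joints'])
i,_,_=cap("wrist"); save(i,"w2")
E
```

```text
time_s: 2.5
tcp_pos: [0.4537, 0.2056, 0.0374]
eef_rot: [-180.0, 0.0, 59.4]
contact_force: [-0.8, -0.8, 0.7]
gripper_width: 0.0874
time_s: 3.2
tcp_pos: [0.4537, 0.2056, 0.0374]
eef_rot: [-180.0, 0.0, 59.4]
contact_force: [0.2, 0.2, -0.3]
gripper_width: 0.037
3.2 [0.45367219 0.20560266 0.03743579] [-1.79996034e+02  2.35106485e-02  5.93755807e+01] [ 4.70290951e+01  1.62850870e+01 -3.48141992e+01  1.83564163e-03
 -3.89245286e+01  1.02345056e+02]
```

View pics/w2.png

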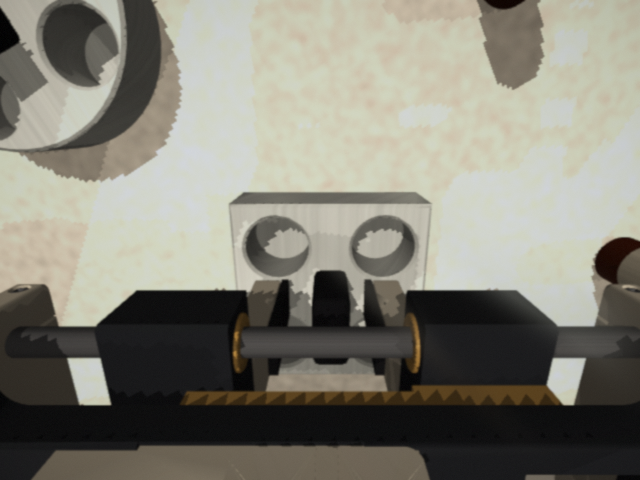

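```bash
python3 -m handwheel '[0,0,0,0,0,0,0,0,0,0,0,0,0,0,0,0,0,0,0,0,0,0,0,0,0,0,0,0,0,0]' 255 50
python3 -m handwheel '[0,0,1,0,0,0,0,0,3,0,0,0,0,0,7,0,0,0,0,0,12,0,0,0,0,0,16,0,0,0,0,0,16,0,0,0,0,0,16,0,0,0]'
python3 - <<'E'
from h import *
s=sensors.get_state(); print(s['time_s'],s['tcp_pos'],s['eef_rot'],s['contact_force'],s['moment'])
i,_,_=cap("wrist"); save(i,"w3")
i,_,_=cap("side"); save(i,"d3")
E
```

```text
time_s: 3.75
tcp_pos: [0.4539, 0.2056, 0.0374]
eef_rot: [180.0, 0.0, 59.4]
contact_force: [2.5, -1.4, -0.3]
gripper_width: 0.0156
time_s: 4.45
tcp_pos: [0.4529, 0.2055, 0.1976]
eef_rot: [-179.9, -0.0, 59.3]
contact_force: [-0.1, -0.3, -8.0]
gripper_width: 0.0154
4.45 [0.45291724 0.20547365 0.19762357] [-1.79936164e+02 -3.47214986e-02  5.93469471e+01] [-0.09197336 -0.25862509 -8.03051212] [-0.16797737  0.03506978 -0.03979185]
```

View pics/w3.png

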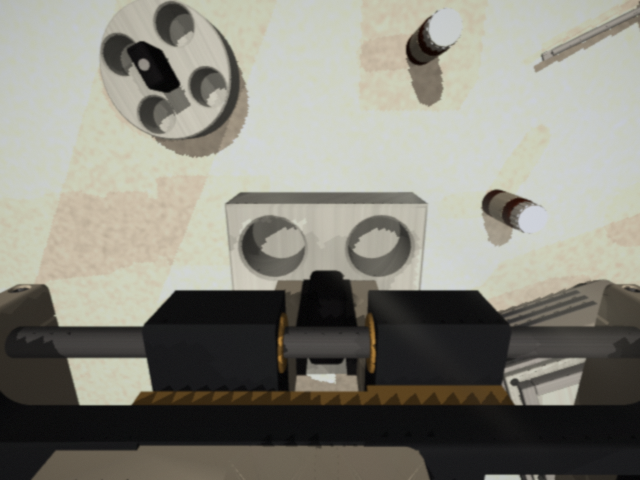

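View pics/d3.png

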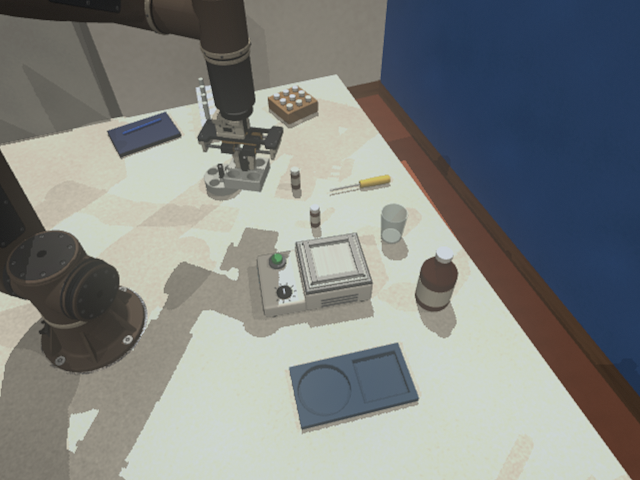

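```bash
python3 -m handwheel '[0,-3,1,0,0,-0.14,0,-6.5,2,0,0,-0.28,0,-10,3,0,0,-0.42,0,-13.5,4,0,0,-0.56,0,-17,5,0,0,-0.7,0,-21,5,0,0,-0.84,0,-25,5,0,0,-0.98,-0.5,-28,5,0,0,-1.12]'
python3 -m handwheel '[0,-0.3,0,0,0,-0.09,0,-0.3,0,0,0,-0.1,0,-0.3,0,0,0,-0.1,0,-0.3,0,0,0,-0.1]'
python3 - <<'E'
from h import *
s=sensors.get_state(); print(s['time_s'],s['tcp_pos'],s['eef_rot'],s['contact_force'],s['moment'])
i,K,M=cap("wrist"); save(i,"w4")
E
```

```text
time_s: 5.35
tcp_pos: [0.4459, -0.0773, 0.2435]
eef_rot: [-180.0, 0.4, -5.2]
contact_force: [0.8, 0.3, -7.2]
gripper_width: 0.0159
time_s: 5.75
tcp_pos: [0.4458, -0.0798, 0.2429]
eef_rot: [-180.0, 0.5, -10.8]
contact_force: [0.2, 0.2, -6.3]
gripper_width: 0.0153
5.75 [ 0.44578564 -0.07976008  0.242887  ] [-179.97513968    0.51513069  -10.75457522] [ 0.17712995  0.24803586 -6.27702585] [-0.04285484 -0.0560942   0.04867489]
```

View pics/w4.png

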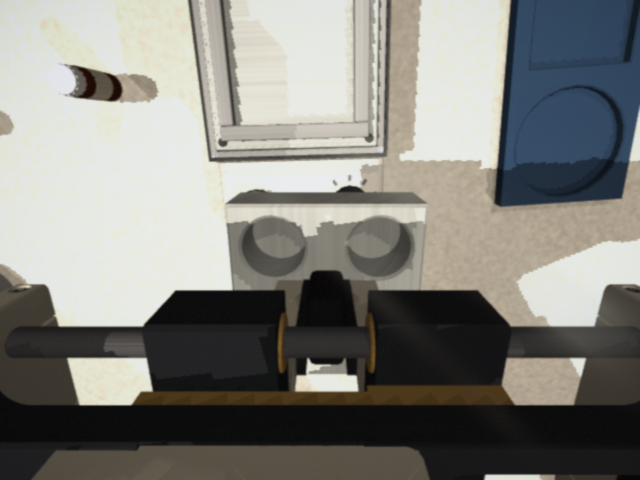

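```bash
python3 -m handwheel '[1.5,-0.3,3,0,0,0,2.7,-0.5,6,0,0,0,3.5,-0.5,8,0,0,0,3.5,-0.5,8,0,0,0,3.5,-0.5,8,0,0,0]'
python3 - <<'E'
from h import *
s=sensors.get_state(); print(s['time_s'],s['tcp_pos'],s['eef_rot'],s['contact_force'],s['moment'])
i,K,M=cap("wrist"); save(i,"w5"); crop(i,200,30,200,180,4,"w5a");np.savez("w5.npz",i=i,K=K,M=M)
E
```

```text
time_s: 6.3
tcp_pos: [0.4804, -0.0839, 0.3221]
eef_rot: [-179.9, 0.6, -10.7]
contact_force: [-0.3, -0.3, -8.3]
gripper_width: 0.0162
6.3 [ 0.48038929 -0.08390874  0.3220879 ] [-179.93630149    0.56238491  -10.68635973] [-0.3402299  -0.30568715 -8.33287407] [-0.05937948  0.10558839 -0.00485427]
```

View pics/w5.png

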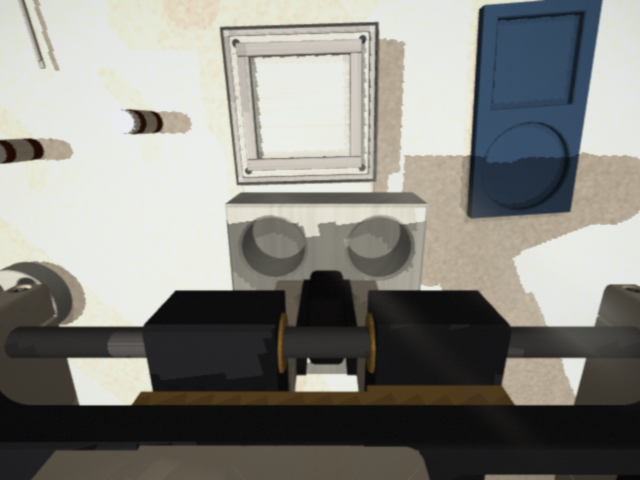

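View pics/w5a.png

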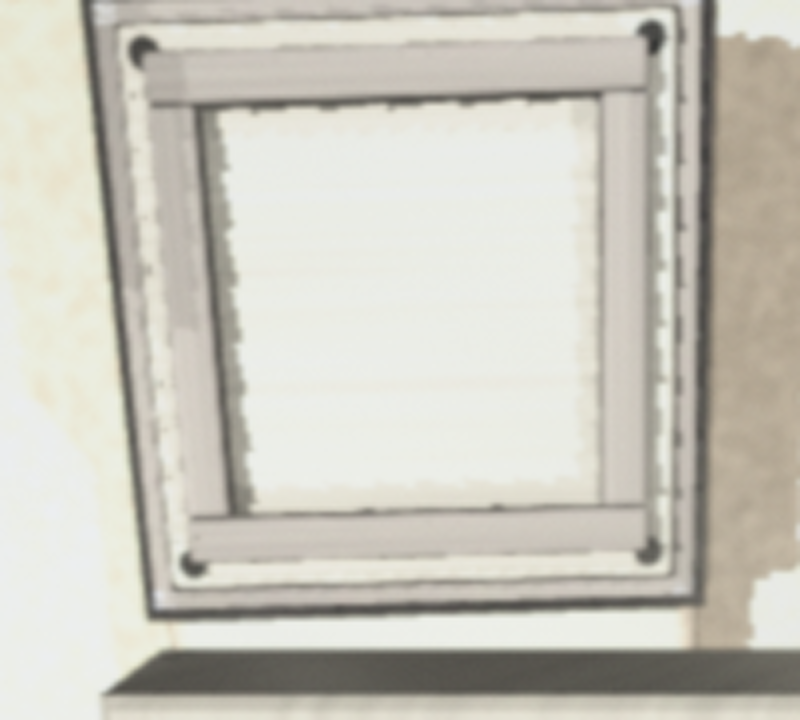

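Run:
```python
from h import *
d=np.load("w5.npz"); i,K,M=d['i'],d['K'],d['M']
crop(i,215,180,225,120,3.5,"w5b"); crop(i,460,0,150,225,2.6,"w5c")
def q(uv,z,n):
    A=unproj(K,M,px(uv,200,30,4),z); c=A.mean(0); e=[A[1]-A[0],A[2]-A[3],A[0]-A[3],A[1]-A[2]]
    print(n,c,[round(np.degrees(np.arctan2(v[1],v[0])),2) for v in e],[round(np.linalg.norm(v),4) for v in e])
q([(197,103),(603,92),(601,505),(230,515)],.102,"rim")
q([(143,49),(651,38),(648,550),(193,565)],.092,"screws")
q([(85,3),(716,-9),(697,602),(150,615)],.083,"lip")
```

```text
rim [ 0.58108973 -0.07717213  0.102     ] [np.float64(-99.38), np.float64(-99.24), np.float64(-9.58), np.float64(-9.83)] [np.float64(0.0986), np.float64(0.0981), np.float64(0.0981), np.float64(0.0978)]
screws [ 0.58117075 -0.07678691  0.092     ] [np.float64(-99.68), np.float64(-98.88), np.float64(-9.13), np.float64(-9.29)] [np.float64(0.1252), np.float64(0.1249), np.float64(0.1262), np.float64(0.1244)]
lip [ 0.57952219 -0.0766946   0.083     ] [np.float64(-99.83), np.float64(-99.38), np.float64(-9.21), np.float64(-10.11)] [np.float64(0.1577), np.float64(0.1553), np.float64(0.1534), np.float64(0.1522)]
```

View pics/w5b.png

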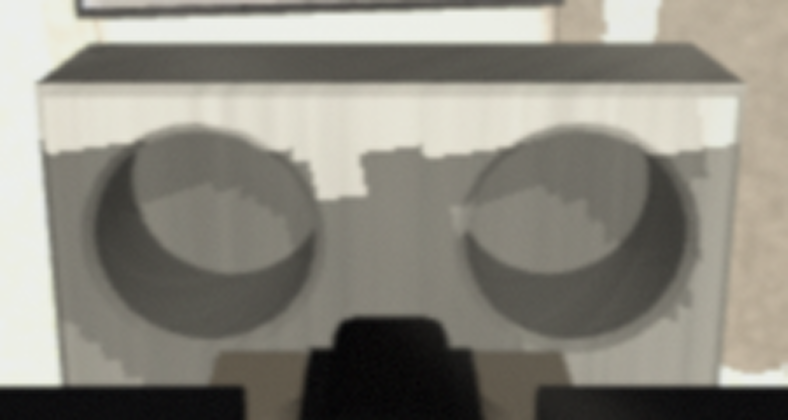

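View pics/w5c.png

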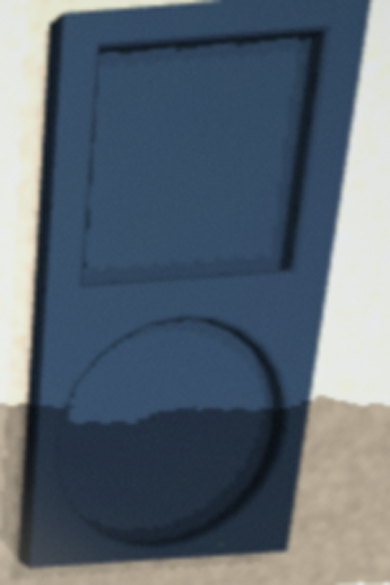

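Run:
```python
from h import *
c=viewer.capture("wrist");K=c["camera_matrix"];M=np.linalg.inv(c["mount"])
for z in (0,.0015):
  print(unproj(K,M,px([(40,83),(742,83),(205,231),(577,231)],215,180,3.5),z))
  print(unproj(K,M,px([(45,140),(63,380),(740,140),(720,380)],215,180,3.5),z))
# tray
d=np.load("w5.npz"); i,K,M=d['i'],d['K'],d['M']
A=unproj(K,M,px([(102,48),(326,28),(292,268),(82,285)],460,0,2.6),.016); e=[A[1]-A[0],A[2]-A[3],A[0]-A[3],A[1]-A[2]]
print(A.mean(0),[round(np.degrees(np.arctan2(v[1],v[0])),2) for v in e],[round(np.linalg.norm(v),4) for v in e])
A=unproj(K,M,px([(62,12),(288,550),(25,565)],460,0,2.6),.016);print(A)
```

```text
[[ 0.04779341 -0.04575436  0.        ]
 [ 0.04770178  0.04593852  0.        ]
 [ 0.02734003 -0.02514803  0.        ]
 [ 0.02729643  0.02530941  0.        ]]
[[ 0.04010472 -0.04576292  0.        ]
 [ 0.00513336 -0.04623285  0.        ]
 [ 0.04001737  0.0463285   0.        ]
 [ 0.00506686  0.04646951  0.        ]]
[[ 0.04747554 -0.0461956   0.0015    ]
 [ 0.04738303  0.04637753  0.0015    ]
 [ 0.02682581 -0.02539144  0.0015    ]
 [ 0.02678178  0.02555038  0.0015    ]]
[[ 0.03971303 -0.04620424  0.0015    ]
 [ 0.00440595 -0.04667868  0.0015    ]
 [ 0.03962485  0.04677125  0.0015    ]
 [ 0.00433882  0.04691361  0.0015    ]]
[ 0.58356194 -0.35935968  0.016     ] [np.float64(-96.27), np.float64(-96.36), np.float64(-7.52), np.float64(-6.95)] [np.float64(0.0982), np.float64(0.0991), np.float64(0.0994), np.float64(0.0995)]
[[ 0.6555493  -0.30004055  0.016     ]
 [ 0.3879816  -0.40407444  0.016     ]
 [ 0.40542025 -0.26844198  0.016     ]]
```

```bash
cat >> h.py <<'E'
def go(x,y,z,yaw):
    s=sensors.get_state()
    Rd=Ro.from_euler('xyz',[180,0,yaw],degrees=True);Rc=Ro.from_euler('xyz',s['eef_rot'],degrees=True)
    print("t",s['time_s'],"now",s['tcp_pos'].round(4),s['eef_rot'].round(2),"F",s['contact_force'].round(1),"w",round(s['gripper_width'],4),"q1,6",s['joints'][[0,5]].round(0))
    print("need cm",((np.array([x,y,z])-s['tcp_pos'])*100).round(2),"rot",(Rd*Rc.inv()).as_rotvec().round(4))
E
python3 -c "
from h import *
go(.5807,-.077,.18,-9.5)"
```

```text
t 6.4 now [ 0.4797 -0.0843  0.3214] [-179.99    0.65  -10.71] F [-0.7 -0.7 -7.1] w 0.0156 q1,6 [13. 66.]
need cm [ 10.1    0.73 -14.14] rot [-0.0022 -0.0112  0.0212]
```

```bash
python3 -m handwheel '[3,0.2,-3,0,0,0.02,6,0.4,-6,0,-0.01,0.02,8.5,0.6,-9,0,-0.011,0.021,10.1,0.7,-11,-0.002,-0.011,0.021,10.1,0.7,-14,-0.002,-0.011,0.021,10.1,0.73,-16,-0.002,-0.011,0.021,10.1,0.73,-16,-0.002,-0.011,0.021,10.1,0.73,-16,-0.002,-0.011,0.021]'
python3 - <<'E'
from h import *
go(.5807,-.077,.1294,-9.5)
i,K,M=cap("wrist"); save(i,"w6"); 
i,K,M=cap("side"); crop(i,230,200,160,120,5,"d6")
i,K,M=cap("scene"); crop(i,230,160,130,130,5,"s6")
E
```

```text
time_s: 7.2
tcp_pos: [0.5803, -0.0771, 0.1612]
eef_rot: [180.0, 0.1, -9.5]
contact_force: [0.2, -0.4, -6.3]
gripper_width: 0.0158
t 7.2 now [ 0.5803 -0.0771  0.1612] [ 1.7996e+02  8.0000e-02 -9.4800e+00] F [ 0.2 -0.4 -6.3] w 0.0158 q1,6 [12. 69.]
need cm [ 0.04  0.01 -3.18] rot [ 0.0004 -0.0015 -0.0004]
```

View pics/w6.png

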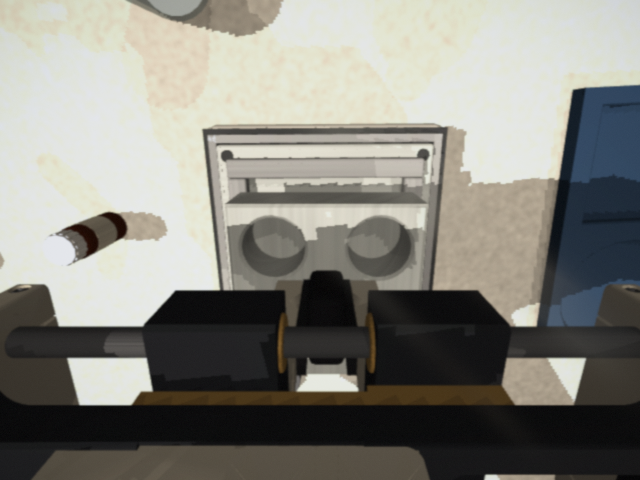

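View pics/d6.png

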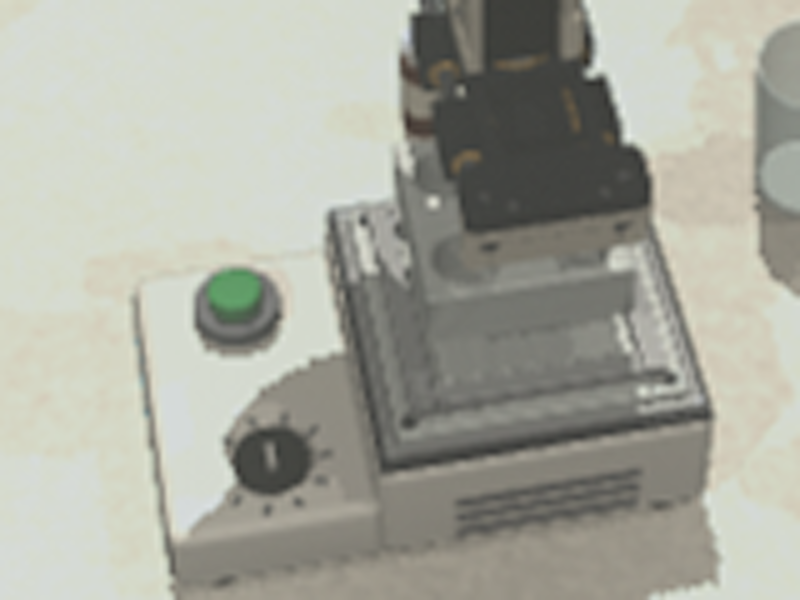

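View pics/s6.png

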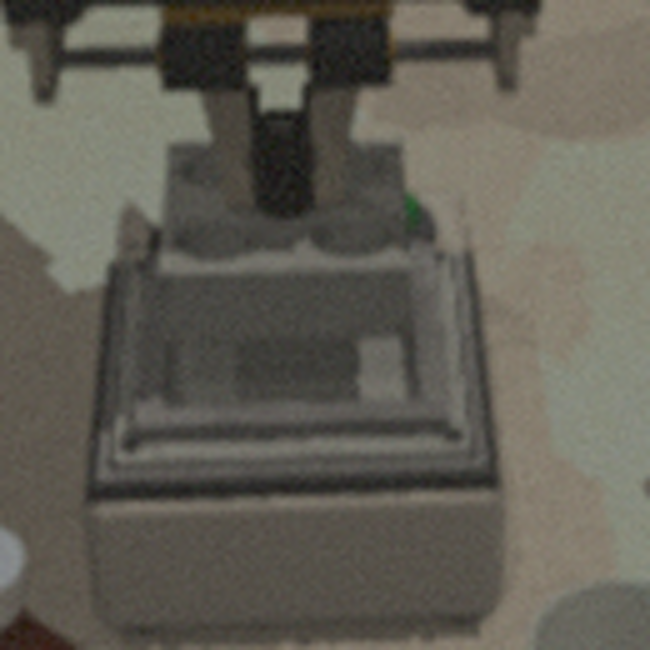

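```bash
python3 -m handwheel '[0.04,0,-1,0,-0.001,0,0.04,0,-1.8,0,-0.001,0,0.04,0,-2.1,0,-0.001,0,0.04,0,-2.4,0,-0.001,0,0.04,0,-2.6,0,-0.001,0]'
python3 -c "
from h import *
go(.5807,-.077,.1294,-9.5)"
```

```text
time_s: 7.85
tcp_pos: [0.5818, -0.0769, 0.1366]
eef_rot: [-180.0, -0.2, -9.5]
contact_force: [0.6, -0.5, -6.7]
gripper_width: 0.0161
t 7.85 now [ 0.5818 -0.0769  0.1366] [-1.7995e+02 -1.7000e-01 -9.4800e+00] F [ 0.6 -0.5 -6.7] w 0.0161 q1,6 [12. 69.]
need cm [-0.11 -0.01 -0.72] rot [-0.0003  0.0031 -0.0003]
```

```bash
python3 -m handwheel '[-0.05,0,-0.2,0,0.001,0,-0.05,0,-0.4,0,0.001,0,-0.05,0,-0.6,0,0.001,0,-0.05,0,-0.75,0,0.001,0,-0.05,0,-0.8,0,0.001,0]'
python3 - <<'E'
from h import *
go(.5807,-.077,.1294,-9.5)
i,K,M=cap("side"); crop(i,230,200,160,120,5,"d7")
E
```

```text
time_s: 8.35
tcp_pos: [0.5813, -0.0769, 0.1285]
eef_rot: [-180.0, -0.1, -9.5]
contact_force: [-1.1, -0.0, -7.3]
gripper_width: 0.016
t 8.35 now [ 0.5813 -0.0769  0.1285] [-1.7997e+02 -1.1000e-01 -9.4900e+00] F [-1.1 -0.  -7.3] w 0.016 q1,6 [12. 69.]
need cm [-0.06 -0.01  0.09] rot [-0.0003  0.0019 -0.0002]
```

View pics/d7.png

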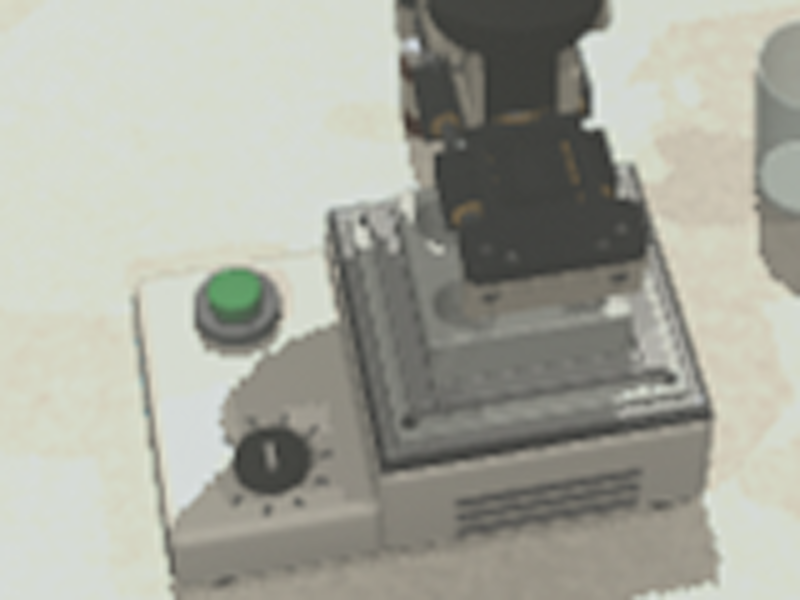

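```bash
python3 -m handwheel '[-0.03,0,-0.1,0,0.001,0,-0.03,0,-0.2,0,0.001,0,-0.03,0,-0.2,0,0.001,0]'
python3 -m handwheel '[0,0,-0.1,0,0,0,0,0,-0.2,0,0,0,0,0,-0.2,0,0,0]'
```

```text
time_s: 8.7
tcp_pos: [0.5812, -0.0769, 0.1275]
eef_rot: [-180.0, -0.1, -9.5]
contact_force: [-4.2, 1.6, 2.6]
gripper_width: 0.0157
time_s: 9.0
tcp_pos: [0.5812, -0.0769, 0.1274]
eef_rot: [-180.0, -0.2, -9.4]
contact_force: [-7.8, 3.2, 12.9]
gripper_width: 0.0154
```

```bash
python3 -m handwheel '[0,0,0.1,0,0,0,0,0,0.2,0,0,0,0,0,0.2,0,0,0,0,0,0.2,0,0,0,0,0,0.2,0,0,0,0,0,0.2,0,0,0]' 100
python3 -m handwheel '[0,0,2,0,0,0,0,0,6,0,0,0,-3,2,10,0,0,0,-6,4,14,0,0,0,-8,6,15,0,0,0,-8,6,15,0,0,0]' 0
python3 - <<'E'
from h import *
go(.5807,-.077,.1294,-9.5)
i,K,M=cap("wrist"); save(i,"w8"); np.savez("w8.npz",i=i,K=K,M=M)
i,K,M=cap("side"); crop(i,230,200,160,120,5,"d8");save(i,"d8f")
E
```

```text
time_s: 9.6
tcp_pos: [0.5813, -0.077, 0.1292]
eef_rot: [-180.0, -0.1, -9.4]
contact_force: [0.4, 0.2, 0.4]
gripper_width: 0.0521
time_s: 10.2
tcp_pos: [0.5005, -0.0154, 0.283]
eef_rot: [-179.8, -0.5, -9.3]
contact_force: [0.8, -0.1, 0.6]
gripper_width: 0.0873
t 10.2 now [ 0.5005 -0.0154  0.283 ] [-179.81   -0.48   -9.32] F [ 0.8 -0.1  0.6] w 0.0873 q1,6 [21. 60.]
need cm [  8.02  -6.16 -15.36] rot [-0.002   0.0088 -0.0031]
```

View pics/w8.png

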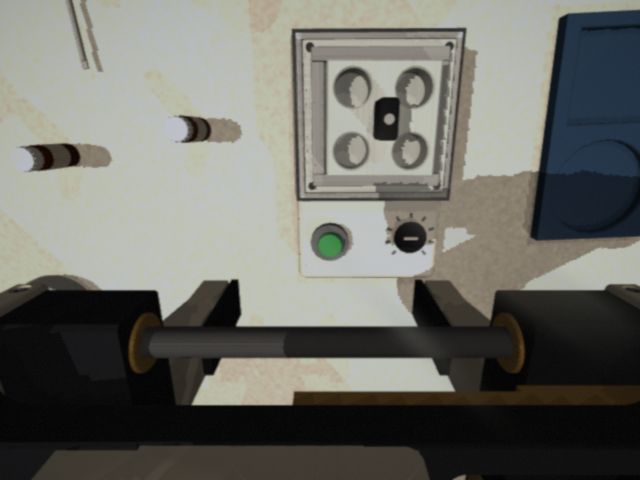

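View pics/d8.png

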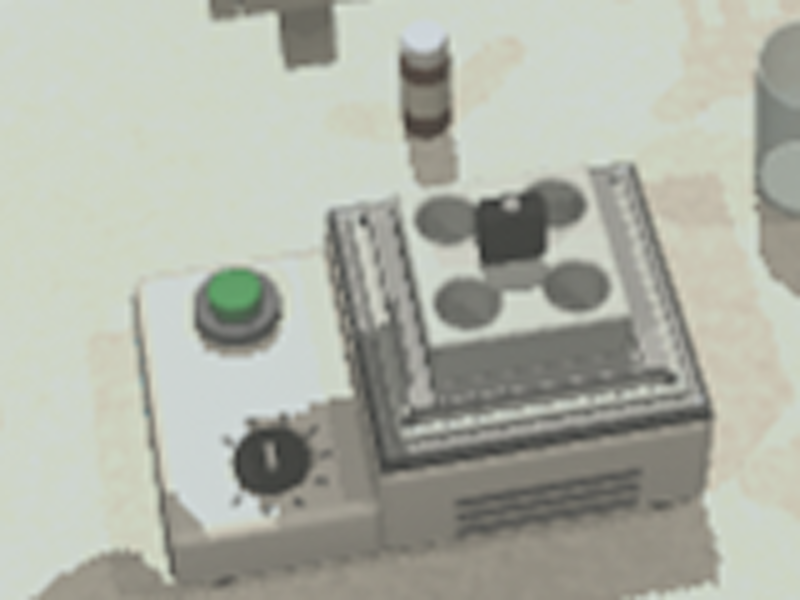

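Run:
```python
from h import *
d=np.load("w8.npz"); crop(d['i'],285,20,190,190,4,"w8a"); crop(d['i'],10,100,220,90,3.5,"w8b")
```

```text
(no output)
```

View pics/w8a.png

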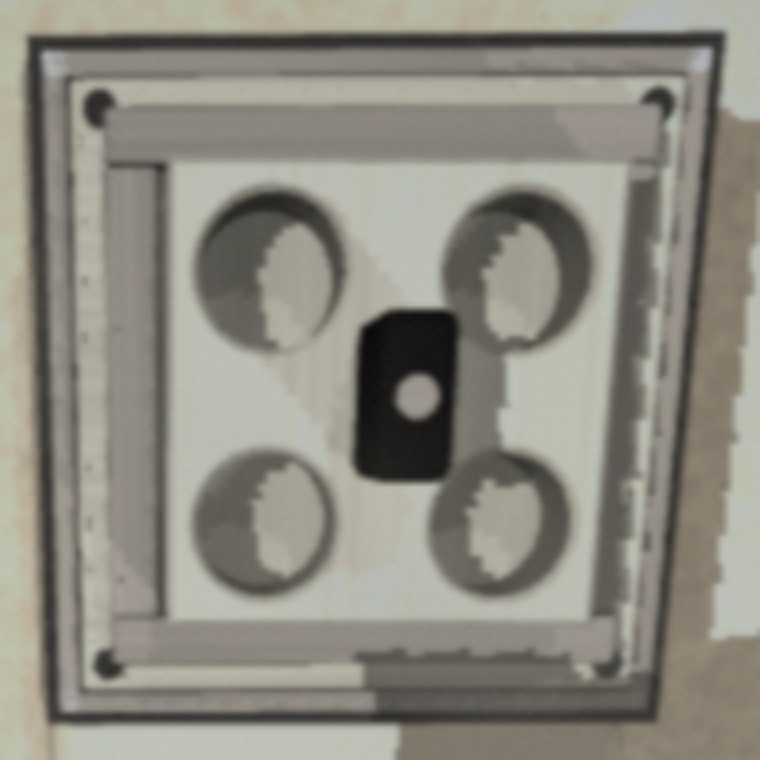

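View pics/w8b.png

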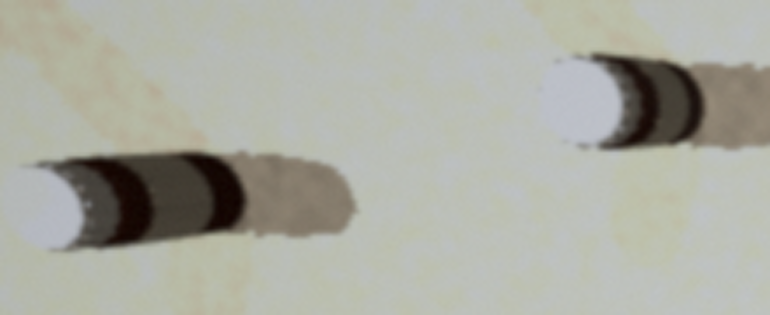

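Run:
```python
from h import *
d=np.load("w8.npz"); K,M=d['K'],d['M']
A=unproj(K,M,px([(270,269),(518,268),(500,523),(264,522)],285,20,4),.128)
print(A,A.mean(0),[np.degrees(np.arctan2(*(v)[1::-1])) for v in (A[1]-A[0],A[2]-A[3],A[0]-A[3],A[1]-A[2])],[np.linalg.norm(v) for v in (A[1]-A[0],A[2]-A[3],A[0]-A[3],A[1]-A[2])])
print(unproj(K,M,px([(43,208),(580,101)],10,100,3.5),.072))
print(unproj(K,M,px([(417,397)],285,20,4),.162))
go(.606,.123,.16,35)
```

```text
[[ 0.60979874 -0.0545248   0.128     ]
 [ 0.60159246 -0.10517158  0.128     ]
 [ 0.55100017 -0.09666437  0.128     ]
 [ 0.5595773  -0.04601888  0.128     ]] [ 0.58049217 -0.07559491  0.128     ] [np.float64(-99.20362686860298), np.float64(-99.61219465989676), np.float64(-9.612865927063616), np.float64(-9.545120946652123)] [np.float64(0.051307298325030636), np.float64(0.051366648318667836), np.float64(0.05093665723487271), np.float64(0.051302554095418125)]
[[0.60280066 0.2892073  0.072     ]
 [0.60604864 0.12284101 0.072     ]]
[[ 0.5797237  -0.07599467  0.162     ]]
t 10.3 now [ 0.5012 -0.0164  0.2799] [-179.93   -0.24   -9.35] F [-0.1  0.5 -0.5] w 0.0873 q1,6 [21. 60.]
need cm [ 10.48  13.94 -11.99] rot [-0.0022  0.004   0.774 ]
```

```bash
python3 -m handwheel '[1.3,1.8,-1,0,0,0.1,2.6,3.6,-2,0,0,0.2,3.9,5.3,-3,0,0,0.3,5.2,7,-5,0,0,0.4,6.5,8.8,-7,0,0,0.5,8,10.6,-9,0,0,0.6,9.5,12.4,-11,0,0,0.7,10.4,13.9,-12,-0.002,0.004,0.775]'
python3 - <<'E'
from h import *
i,K,M=cap("wrist"); save(i,"w9"); np.savez("w9.npz",i=i,K=K,M=M);go(.6063,.1228,.036,35.5)
E
```

```text
time_s: 11.1
tcp_pos: [0.6052, 0.1221, 0.1556]
eef_rot: [-179.9, 0.3, 35.2]
contact_force: [0.3, 0.0, 0.7]
gripper_width: 0.0875
t 11.15 now [0.6059 0.1237 0.1543] [-179.93    0.38   35.5 ] F [ 2.7  1.5 -0.5] w 0.0875 q1,6 [30. 96.]
need cm [  0.04  -0.09 -11.83] rot [ 0.0029 -0.0061  0.0001]
```

View pics/w9.png

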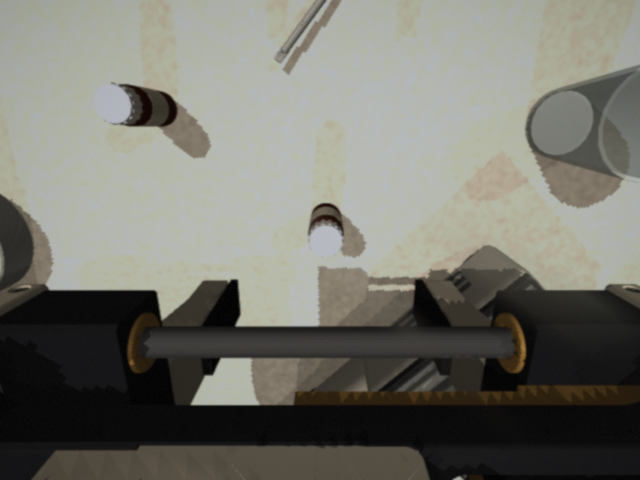

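Run:
```python
from h import *
d=np.load("w9.npz"); K,M=d['K'],d['M']
print(unproj(K,M,[(325.5,239)],.072), "beaker",unproj(K,M,[(562,122)],0.003),"vialB",unproj(K,M,[(115,105)],.072))
```

```text
[[0.60747559 0.12488895 0.072     ]] beaker [[0.78829765 0.00898653 0.003     ]] vialB [[0.60363702 0.28827299 0.072     ]]
```

```bash
python3 -m handwheel '[0.1,0,-3,0.003,-0.006,0,0.1,0,-6,0.003,-0.006,0,0.1,0,-9,0.003,-0.006,0,0.1,0,-11,0.003,-0.006,0,0.1,0,-11.8,0.003,-0.006,0,0.1,0,-11.8,0.003,-0.006,0]'
python3 -m handwheel '[0,0,0,0,0,0,0,0,0,0,0,0,0,0,0,0,0,0,0,0,0,0,0,0,0,0,0,0,0,0,0,0,0,0,0,0,0,0,0,0,0,0,0,0,0,0,0,0]' 255 15
python3 -m handwheel '[0,0,0,0,0,0,0,0,0,0,0,0]'
python3 - <<'E'
from h import *
i,K,M=cap("wrist"); save(i,"w10"); go(.6063,.1228,.036,35.5)
E
```

```text
time_s: 11.75
tcp_pos: [0.6062, 0.1226, 0.0341]
eef_rot: [-180.0, 0.2, 35.4]
contact_force: [0.6, -0.0, 0.1]
gripper_width: 0.0878
time_s: 12.55
tcp_pos: [0.6062, 0.1226, 0.0342]
eef_rot: [-180.0, 0.2, 35.4]
contact_force: [0.3, 0.4, 0.8]
gripper_width: 0.0292
time_s: 12.75
tcp_pos: [0.6062, 0.1226, 0.0341]
eef_rot: [-180.0, 0.2, 35.4]
contact_force: [0.5, 0.2, 0.0]
gripper_width: 0.0278
t 12.8 now [0.6063 0.1226 0.0341] [-179.97    0.22   35.45] F [0.7 0.4 0.4] w 0.0275 q1,6 [29. 96.]
need cm [0.   0.02 0.19] rot [ 0.0019 -0.0035  0.0009]
```

View pics/w10.png

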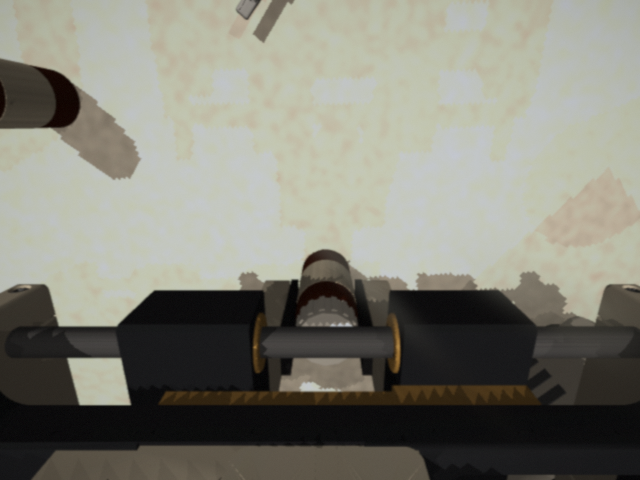

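Run:
```python
from h import *
c=viewer.capture("wrist");K=c["camera_matrix"];M=np.linalg.inv(c["mount"])
i=c["img"];crop(i,270,235,110,130,5,"w10a")
print(unproj(K,M,[(325,249.5)],.0342))
```

```text
[[ 0.01336448 -0.00109205  0.0342    ]]
```

View pics/w10a.png

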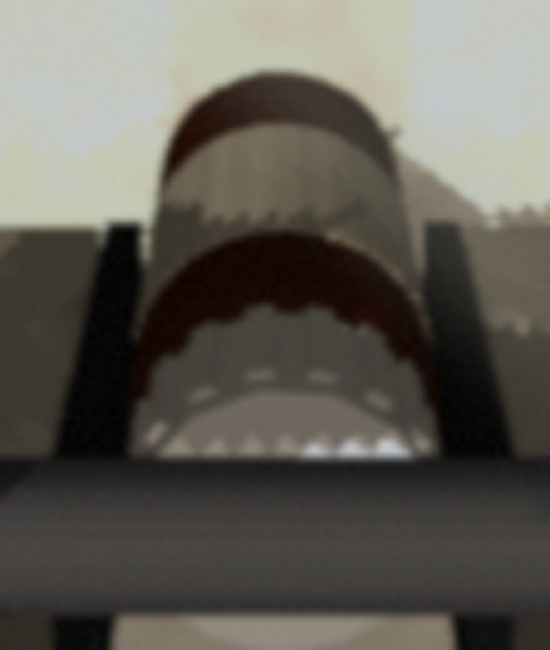

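```bash
python3 -m handwheel '[0,0,3,0,0,0,0,0,8,0,0,0,0,0,13,0,0,0,0,-2,17.5,0,0,0,0.1,-6.5,17.5,0,0,0,0.3,-11,17.5,0,0,0,0.4,-15,17.5,0,0,0,0.5,-17.7,17.5,0.002,-0.003,0]'
python3 -m handwheel '[0,0,0,0,0,0,0,0,0,0,0,0]'
python3 - <<'E'
from h import *
go(.611,-.0548,.17,35.5)
i,K,M=cap("wrist"); save(i,"w11")
i,K,M=cap("side"); crop(i,250,180,140,120,5,"d11")
i,K,M=cap("scene"); crop(i,230,140,130,130,5,"s11")
E
```

```text
time_s: 13.65
tcp_pos: [0.6108, -0.0567, 0.2092]
eef_rot: [-180.0, 0.0, 35.4]
contact_force: [0.5, 0.5, -0.2]
gripper_width: 0.0277
time_s: 13.85
tcp_pos: [0.6105, -0.0575, 0.209]
eef_rot: [-180.0, 0.0, 35.3]
contact_force: [0.1, 0.4, -0.7]
gripper_width: 0.0276
t 13.85 now [ 0.6105 -0.0575  0.209 ] [-1.7996e+02  4.0000e-02  3.5280e+01] F [ 0.1  0.4 -0.7] w 0.0276 q1,6 [ 13. 112.]
need cm [ 0.05  0.27 -3.9 ] rot [-0.0002 -0.0009  0.0038]
```

View pics/w11.png

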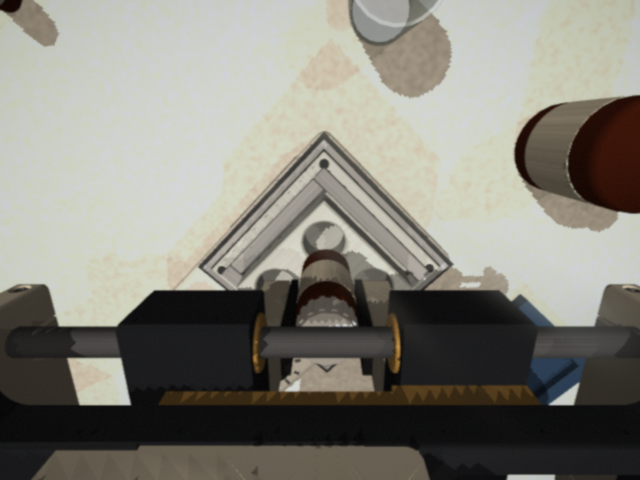

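View pics/s11.png

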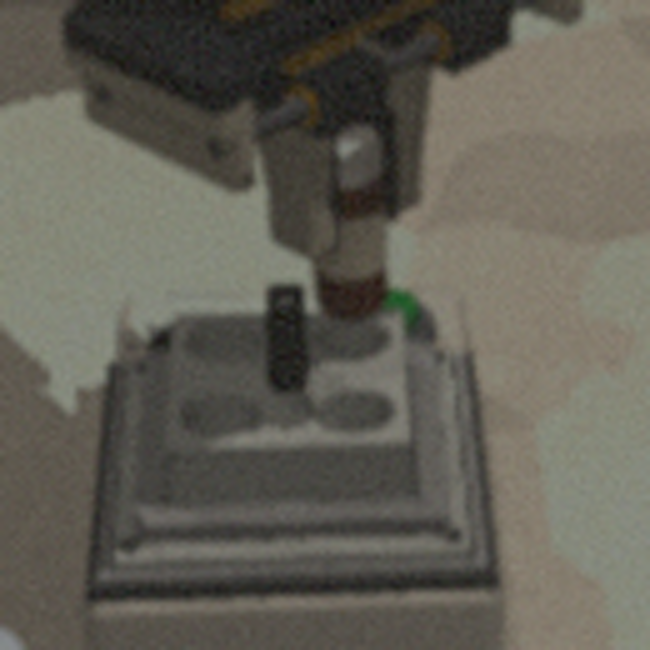

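Run:
```python
from h import *
i,K,M=cap("wrist"); crop(i,240,200,170,120,4.5,"w11a"); np.savez("w11.npz",K=K,M=M)
P=[.6109,-.0553,.128]; print(proj(K,M,P))
print(proj(K,M,np.array([P[:2]+.0155*np.array([np.cos(a),np.sin(a)]) for a in np.radians(35.3+np.array([0,90,-90]))]).__class__(np.c_[[P[:2]+.0155*np.array([np.cos(a),np.sin(a)]) for a in np.radians(35.3+np.array([0,90,-90]))],[.128]*3]) if 0 else np.c_[[np.array(P[:2])+.0155*np.array([np.cos(a),np.sin(a)]) for a in np.radians(35.3+np.array([0,90,-90]))],[.128]*3]))
```

```text
[[326.21636529 244.57219516]]
[[326.23966754 223.80834732]
 [304.7019231  244.54553162]
 [347.73234326 244.59886059]]
```

View pics/w11a.png

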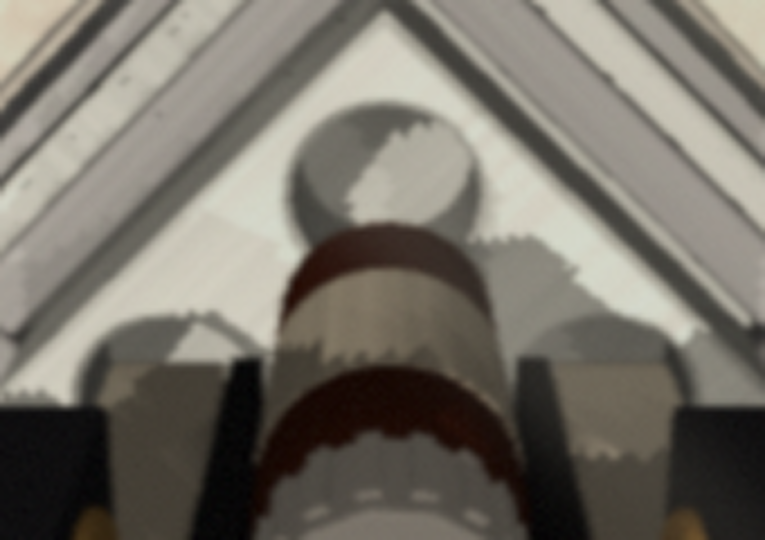

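```bash
python3 -c "
from h import *
go(.6114,-.0544,.17,35.5)"
python3 -m handwheel '[0.05,0.15,-1,0,-0.001,0.002,0.08,0.3,-2.5,0,-0.001,0.004,0.08,0.3,-3.7,0,-0.001,0.004,0.08,0.3,-3.7,0,-0.001,0.004,0.08,0.3,-3.7,0,-0.001,0.004]'
python3 - <<'E'
from h import *
go(.6114,-.0544,.134,35.5)
i,K,M=cap("wrist"); crop(i,240,200,170,120,4.5,"w12a")
E
```

```text
t 14.05 now [ 0.6109 -0.0557  0.2091] [-1.7997e+02  2.0000e-02  3.5450e+01] F [-0.6  0.7 -1.3] w 0.0277 q1,6 [ 13. 112.]
need cm [ 0.05  0.13 -3.91] rot [-0.0002 -0.0006  0.0009]
time_s: 14.55
tcp_pos: [0.6116, -0.0526, 0.1718]
eef_rot: [-180.0, 0.0, 35.7]
contact_force: [0.2, -0.0, -0.0]
gripper_width: 0.0273
t 14.55 now [ 0.6116 -0.0526  0.1718] [-1.7999e+02  3.0000e-02  3.5710e+01] F [ 0.2 -0.  -0. ] w 0.0273 q1,6 [ 13. 112.]
need cm [-0.02 -0.18 -3.78] rot [ 0.0002 -0.0005 -0.0036]
```

View pics/w12a.png

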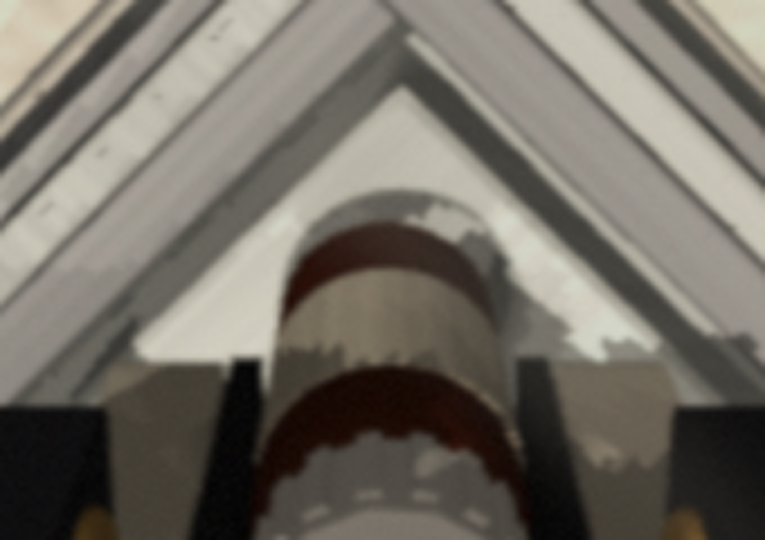

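Run:
```python
from h import *
c=viewer.capture("wrist");K=c["camera_matrix"];M=np.linalg.inv(c["mount"])
go(.6114,-.0544,.134,35.5)
z=.1718-.128
A=unproj(K,M,px([(398,188)],240,200,4.5),z);print("bore far edge",A)
A=unproj(K,M,px([(389,223)],240,200,4.5),.0342);print("vial far edge",A)
```

```text
t 14.65 now [ 0.6121 -0.0527  0.1727] [ 1.7997e+02 -5.0000e-02  3.5690e+01] F [-0.4 -0.  -0.7] w 0.0276 q1,6 [ 13. 112.]
need cm [-0.07 -0.17 -3.87] rot [-0.0001  0.0011 -0.0033]
bore far edge [[0.01515555 0.00072581 0.0438    ]]
vial far edge [[ 0.01356103 -0.00048139  0.0342    ]]
```

```bash
python3 -m handwheel '[0.03,-0.12,-0.3,0,0.001,-0.003,0.03,-0.12,-0.6,0,0.001,-0.003,0.03,-0.12,-0.6,0,0.001,-0.003,0.03,-0.12,-0.6,0,0.001,-0.003]'
python3 - <<'E'
from h import *
i,K,M=cap("wrist"); crop(i,240,200,170,120,4.5,"w13a")
go(.6122,-.0539,.134,35.5)
E
```

```text
time_s: 15.05
tcp_pos: [0.6123, -0.0539, 0.1667]
eef_rot: [-180.0, -0.0, 35.5]
contact_force: [0.3, 0.8, -0.7]
gripper_width: 0.0276
t 15.1 now [ 0.6124 -0.0539  0.1667] [ 1.800e+02 -2.000e-02  3.552e+01] F [-0.9  0.   0. ] w 0.0274 q1,6 [ 13. 112.]
need cm [-0.02  0.   -3.27] rot [-0.0001  0.0003 -0.0003]
```

View pics/w13a.png

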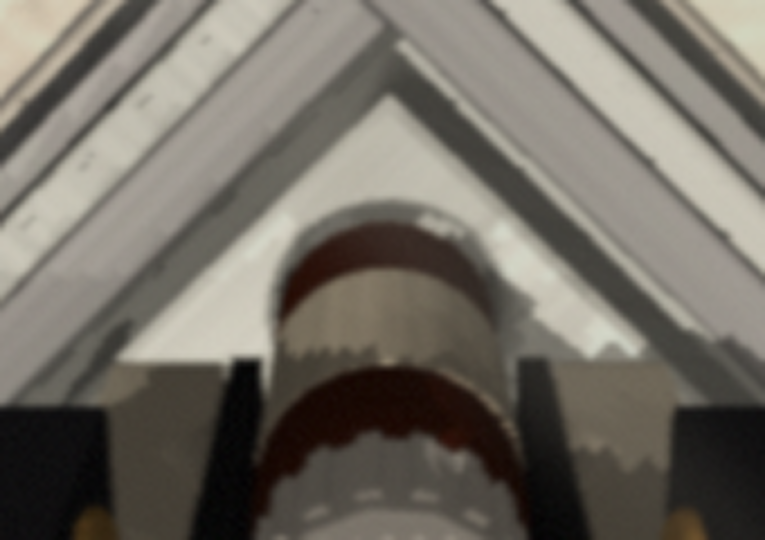

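```bash
python3 -m handwheel '[0,0,-0.4,0,0,0,0,0,-0.7,0,0,0,0,0,-1,0,0,0,0,0,-1,0,0,0]'
python3 -m handwheel '[0,0,-0.5,0,0,0,0,0,-1,0,0,0,0,0,-1.5,0,0,0,0,0,-1.9,0,0,0,0,0,-2.0,0,0,0,0,0,-2,0,0,0]'
```

```text
time_s: 15.5
tcp_pos: [0.6121, -0.0543, 0.1568]
eef_rot: [180.0, 0.0, 35.5]
contact_force: [-1.8, -1.2, 2.4]
gripper_width: 0.0277
time_s: 16.1
tcp_pos: [0.6115, -0.0544, 0.136]
eef_rot: [-180.0, 0.1, 35.5]
contact_force: [-2.8, -1.9, -3.0]
gripper_width: 0.0276
```

```bash
python3 -m handwheel '[-0.03,-0.02,-0.1,0,0,0,-0.03,-0.02,-0.2,0,0,0,-0.03,-0.02,-0.3,0,0,0,-0.03,-0.02,-0.3,0,0,0]'
python3 -m handwheel '[0,0,-0.1,0,0,0,0,0,-0.15,0,0,0,0,0,-0.15,0,0,0]'
```

```text
time_s: 16.5
tcp_pos: [0.6114, -0.0546, 0.1331]
eef_rot: [-180.0, 0.1, 35.5]
contact_force: [-2.4, -1.6, 0.4]
gripper_width: 0.0278
time_s: 16.8
tcp_pos: [0.6115, -0.0546, 0.132]
eef_rot: [180.0, 0.1, 35.5]
contact_force: [-4.2, -1.7, 5.4]
gripper_width: 0.0274
```

```bash
python3 -m handwheel '[0,0,0.1,0,0,0,0,0,0.1,0,0,0,0,0,0.1,0,0,0,0,0,0.1,0,0,0]' 120
python3 -m handwheel '[0,0,2,0,0,0,0,0,6,0,0,0,0,0,10,0,0,0,0,2,11,0,0,0,0,5,11,0,0,0,0,8,11,0,0,0,0,8,11,0,0,0]' 0
python3 - <<'E'
from h import *
i,K,M=cap("wrist"); save(i,"w14")
go(.604,.2885,.15,-54.5)
i,K,M=cap("side"); crop(i,250,180,140,120,5,"d14")
E
```

```text
time_s: 17.2
tcp_pos: [0.6118, -0.0544, 0.133]
eef_rot: [180.0, 0.1, 35.5]
contact_force: [0.2, -0.2, -0.2]
gripper_width: 0.0459
time_s: 17.9
tcp_pos: [0.612, 0.0285, 0.243]
eef_rot: [-180.0, -0.0, 35.7]
contact_force: [-0.1, 0.3, 0.4]
gripper_width: 0.0869
t 17.95 now [0.6118 0.0273 0.2429] [-1.800e+02  3.000e-02  3.566e+01] F [ 0.  -1.5 -0.3] w 0.0874 q1,6 [ 21. 105.]
need cm [-0.78 26.12 -9.29] rot [-1.0000e-04 -6.0000e-04 -1.5737e+00]
```

View pics/w14.png

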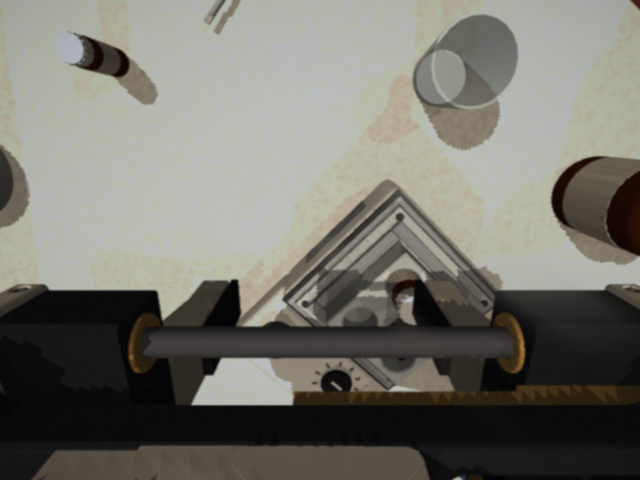

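View pics/d14.png

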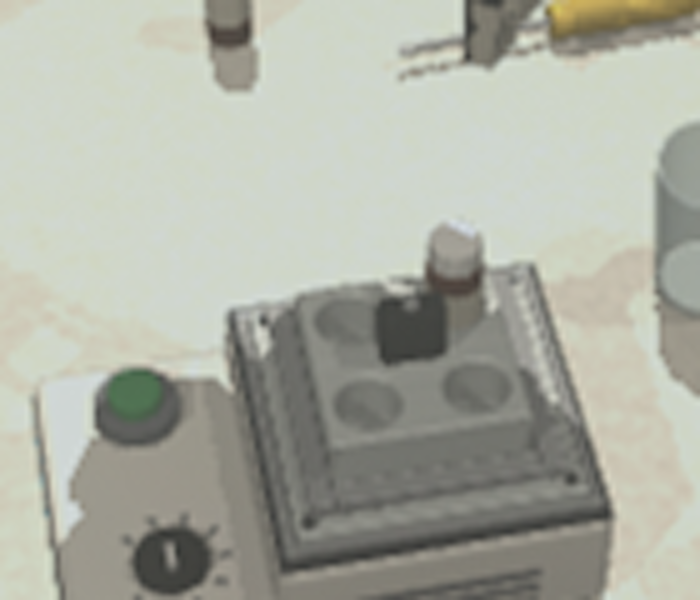

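```bash
python3 -m handwheel '[0,4,0,0,0,-0.14,0,8,0,0,0,-0.28,0,12,0,0,0,-0.42,-0.2,16,0,0,0,-0.56,-0.4,20,0,0,0,-0.7,-0.6,24,0,0,0,-0.84,-0.8,26.1,0,0,0,-0.98,-0.8,26.1,-5,0,0,-1.12]'
python3 -m handwheel '[0,0,0,0,0,-0.14,0,0,0,0,0,-0.28,0,0,0,0,0,-0.42,0,0,0,0,0,-0.45,0,0,0,0,0,-0.45]'
python3 - <<'E'
from h import *
i,K,M=cap("side");print("sd tip",unproj(K,M,[(331,192)],.005))
i,K,M=cap("wrist"); save(i,"w15");np.savez("w15.npz",K=K,M=M)
go(.604,.2885,.034,-54.5)
E
```

```text
time_s: 18.8
tcp_pos: [0.6077, 0.2918, 0.199]
eef_rot: [-179.4, -0.3, -28.7]
contact_force: [1.1, 0.7, -0.6]
gripper_width: 0.0876
time_s: 19.3
tcp_pos: [0.608, 0.291, 0.1987]
eef_rot: [-179.4, -0.3, -54.6]
contact_force: [0.3, -0.4, 0.5]
gripper_width: 0.0877
sd tip [[0.6938455  0.22545553 0.005     ]]
t 19.4 now [0.608  0.2912 0.1989] [-179.37   -0.33  -54.45] F [ 1. -1.  1.] w 0.0877 q1,6 [42. -7.]
need cm [ -0.4   -0.27 -16.49] rot [-0.0017  0.0122 -0.0008]
```

View pics/w15.png

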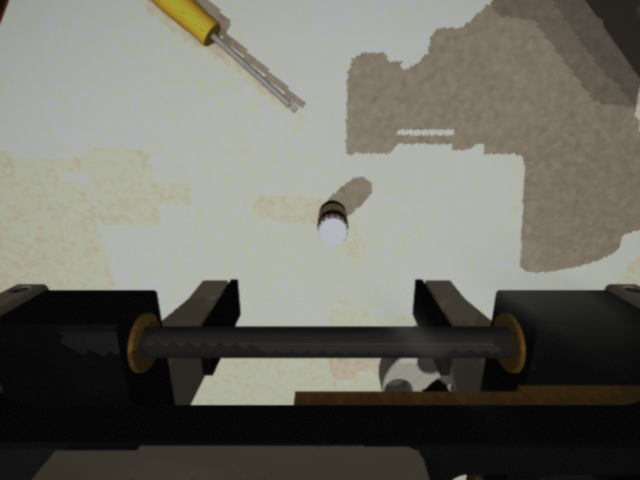

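Run:
```python
from h import *
d=np.load("w15.npz");print(unproj(d['K'],d['M'],[(333,231)],.072))
```

```text
[[0.60290611 0.29029138 0.072     ]]
```

```bash
python3 -m handwheel '[-0.2,-0.1,-4,-0.002,0.006,0,-0.5,-0.14,-8,-0.002,0.012,0,-0.5,-0.14,-12,-0.002,0.012,0,-0.5,-0.14,-15,-0.002,0.012,0,-0.5,-0.14,-16.4,-0.002,0.012,0,-0.5,-0.14,-16.4,-0.002,0.012,0,-0.5,-0.14,-16.4,-0.002,0.012,0]'
python3 -m handwheel '[0,0,0,0,0,0,0,0,0,0,0,0,0,0,0,0,0,0,0,0,0,0,0,0,0,0,0,0,0,0,0,0,0,0,0,0,0,0,0,0,0,0,0,0,0,0,0,0]' 255 15
python3 -m handwheel '[0,0,0,0,0,0,0,0,0,0,0,0]'
python3 - <<'E'
from h import *
c=viewer.capture("wrist");crop(c["img"],240,200,170,150,4,"w16a"); go(.603,.2898,.034,-54.5)
E
```

```text
time_s: 20.1
tcp_pos: [0.6039, 0.2902, 0.0361]
eef_rot: [-179.9, -0.0, -54.4]
contact_force: [-0.3, -0.1, 0.9]
gripper_width: 0.0879
time_s: 20.9
tcp_pos: [0.6039, 0.2902, 0.036]
eef_rot: [-179.9, -0.0, -54.4]
contact_force: [0.0, 0.1, -0.9]
gripper_width: 0.029
time_s: 21.1
tcp_pos: [0.6038, 0.2901, 0.0359]
eef_rot: [-179.9, -0.0, -54.4]
contact_force: [-0.6, 0.4, 0.6]
gripper_width: 0.0278
t 21.15 now [0.6039 0.2902 0.036 ] [-1.7993e+02 -4.0000e-02 -5.4420e+01] F [0.2 0.2 0.9] w 0.0272 q1,6 [42. -7.]
need cm [-0.09 -0.04 -0.2 ] rot [-0.0001  0.0014 -0.0015]
```

View pics/w16a.png

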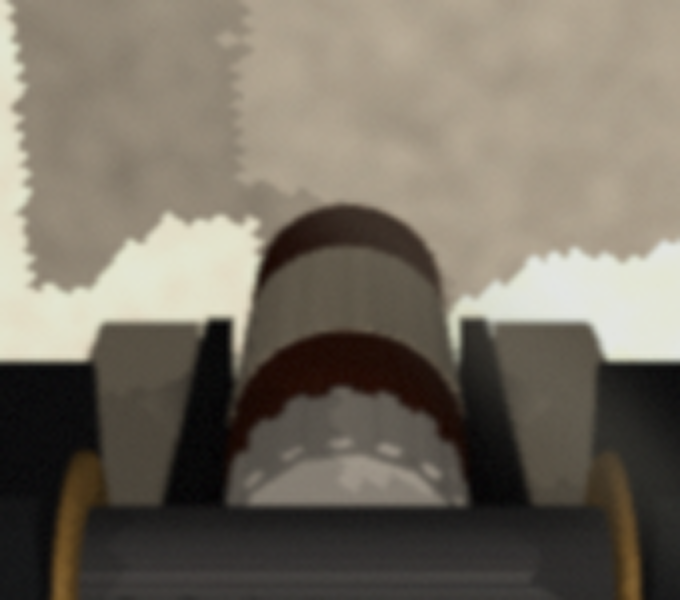

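```bash
python3 -m handwheel '[0,0,3,0,0,0,0,0,8,0,0,0,0,0,13,0,0,0,0,-2,18,0,0,0,0,-6,21.4,0,0,0,0,-10.5,21.4,0,0,0,0,-15,21.4,0,0,0,0,-19.5,21.4,0,0,0]'
python3 -m handwheel '[0,-4.5,0,0,0,0,0,-9,0,0,0,0,0,-13.5,0,0,0,0,0,-17.5,0,0,0,0,0,-19.5,0,0,0,0,0,-20,0,0,0,0,0,-20,0,0,0,0,0,-20,0,0,0,0]'
python3 - <<'E'
from h import *
go(.6031,-.1058,.174,-54.5)
E
```

```text
time_s: 21.95
tcp_pos: [0.6035, 0.0937, 0.2505]
eef_rot: [-179.9, -0.0, -54.4]
contact_force: [0.9, 0.7, -0.4]
gripper_width: 0.0273
time_s: 22.75
tcp_pos: [0.6035, -0.1057, 0.2504]
eef_rot: [-179.9, -0.0, -54.4]
contact_force: [0.5, 0.3, -0.5]
gripper_width: 0.0272
t 22.75 now [ 0.6035 -0.1057  0.2504] [-1.7987e+02 -3.0000e-02 -5.4370e+01] F [ 0.5  0.3 -0.5] w 0.0272 q1,6 [ 8. 27.]
need cm [-0.04 -0.01 -7.64] rot [-0.001   0.0022 -0.0022]
```

```bash
python3 -m handwheel '[-0.04,0,-3,-0.001,0.002,-0.002,-0.04,0,-5.5,-0.001,0.002,-0.002,-0.04,0,-7.6,-0.001,0.002,-0.002,-0.04,0,-7.6,-0.001,0.002,-0.002,-0.04,0,-7.6,-0.001,0.002,-0.002,-0.04,0,-7.6,-0.001,0.002,-0.002]'
python3 - <<'E'
from h import *
go(.6031,-.1058,.136,-54.5)
c=viewer.capture("wrist");crop(c["img"],240,200,170,120,4.5,"w17a"); go(.6031,-.1058,.136,-54.5)
E
```

```text
time_s: 23.35
tcp_pos: [0.6041, -0.1051, 0.176]
eef_rot: [-179.9, -0.1, -54.4]
contact_force: [0.0, -0.2, -0.5]
gripper_width: 0.0272
t 23.35 now [ 0.6041 -0.1051  0.176 ] [-1.7989e+02 -9.0000e-02 -5.4420e+01] F [ 0.  -0.2 -0.5] w 0.0272 q1,6 [ 8. 27.]
need cm [-0.1  -0.07 -4.  ] rot [ 0.0002  0.0024 -0.0013]
t 23.4 now [ 0.604  -0.1052  0.176 ] [-1.7989e+02 -9.0000e-02 -5.4440e+01] F [-0.2 -0.3  0.3] w 0.0276 q1,6 [ 8. 27.]
need cm [-0.09 -0.06 -4.  ] rot [ 0.0001  0.0025 -0.001 ]
```

View pics/w17a.png

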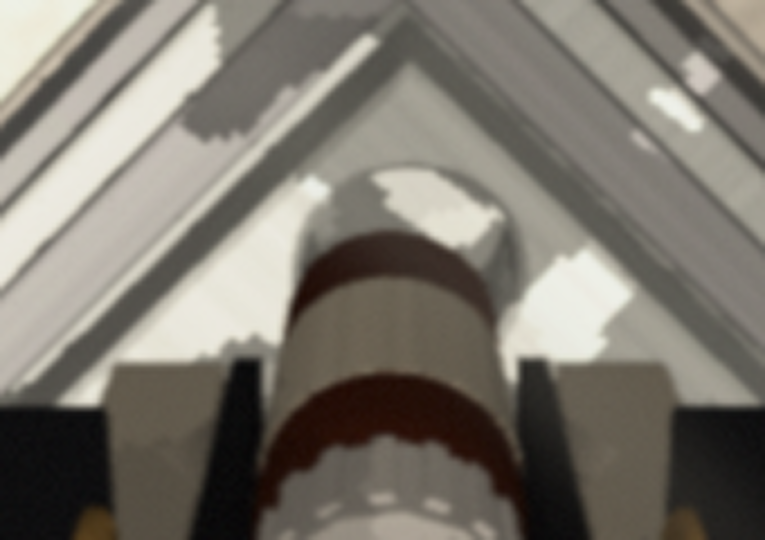

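Run:
```python
from h import *
c=viewer.capture("wrist");K=c["camera_matrix"];M=np.linalg.inv(c["mount"])
b=unproj(K,M,px([(408,164)],240,200,4.5),.176-.128-.0019)[0]-[.0155,0,0]
v=unproj(K,M,px([(391,231)],240,200,4.5),.036)[0]-[.014,0,0]
print(b,v); d=(b-v); a=np.radians(-54.4)
R=Ro.from_euler('xyz',[180,0,-54.4],degrees=True).as_matrix(); print("world shift cm",(R@[d[0],d[1],0])*100)
```

```text
[0.00227478 0.00278746 0.0461    ] [-0.00221927  0.00047956  0.036     ]
world shift cm [ 7.39537971e-02 -4.99759926e-01  2.82636043e-17]
```

Run:
```python
from h import *
c=viewer.capture("wrist");K=c["camera_matrix"];M=np.linalg.inv(c["mount"])
f=lambda u,z,r:unproj(K,M,px([u],240,200,4.5),z)[0]-[r,0,0]
print("w13 bore",f((390,200),.1667-.128-.0,.0155),f((390,200),.1667-.128+.0019,.0155),"vial",f((389,223),.0342,.014))
print("w17 bore",f((408,164),.176-.128,.0155),f((408,164),.176-.128+.0019,.0155),"vial",f((391,231),.036,.014))
```

```text
w13 bore [-0.00036397  0.00035095  0.0387    ] [-0.00100769  0.00034893  0.0406    ] vial [-0.00047225  0.00022321  0.0342    ]
w17 bore [0.00167976 0.00280837 0.048     ] [0.00108436 0.0028293  0.0499    ] vial [-0.00221889  0.00047955  0.036     ]
```

```bash
python3 -m handwheel '[-0.02,-0.15,-0.2,0,0.0025,-0.001,-0.04,-0.32,-0.6,0,0.0025,-0.001,-0.04,-0.32,-0.7,0,0.0025,-0.001,-0.04,-0.32,-0.7,0,0.0025,-0.001,-0.04,-0.32,-0.7,0,0.0025,-0.001]'
python3 - <<'E'
from h import *
c=viewer.capture("wrist");crop(c["img"],240,200,170,120,4.5,"w18a"); go(.6037,-.1084,.136,-54.5)
E
```

```text
time_s: 24.0
tcp_pos: [0.6033, -0.1087, 0.1686]
eef_rot: [180.0, 0.0, -54.5]
contact_force: [-0.3, 0.7, -0.2]
gripper_width: 0.0279
t 24.05 now [ 0.6033 -0.1087  0.1687] [ 1.7999e+02  1.0000e-02 -5.4530e+01] F [ 0.5  1.2 -0.2] w 0.0273 q1,6 [ 8. 27.]
need cm [ 0.04  0.03 -3.27] rot [-0.0001 -0.0004  0.0006]
```

View pics/w18a.png

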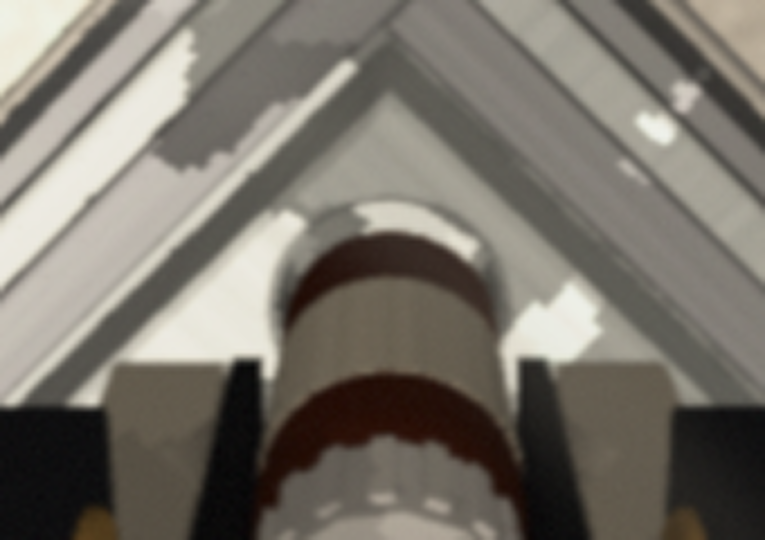

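```bash
python3 -m handwheel '[0.02,-0.03,-0.4,0,0,0,0.02,-0.03,-0.8,0,0,0,0.02,-0.03,-1.2,0,0,0,0.02,-0.03,-1.2,0,0,0]'
```

```text
time_s: 24.45
tcp_pos: [0.603, -0.109, 0.1557]
eef_rot: [179.9, 0.1, -54.5]
contact_force: [-0.6, 0.1, -0.6]
gripper_width: 0.0275
```

No contact force; the vial is about 8 mm into the bore. I'll go on down.

```bash
python3 -m handwheel '[0,0,-0.5,0,0,0,0,0,-1,0,0,0,0,0,-1.5,0,0,0,0,0,-1.9,0,0,0,0,0,-1.9,0,0,0]'
python3 -m handwheel '[0,0,-0.1,0,0,0,0,0,-0.2,0,0,0,0,0,-0.3,0,0,0,0,0,-0.3,0,0,0]'
```

```text
time_s: 24.95
tcp_pos: [0.6026, -0.109, 0.1359]
eef_rot: [179.9, 0.1, -54.5]
contact_force: [0.3, 0.0, -0.3]
gripper_width: 0.0273
time_s: 25.35
tcp_pos: [0.6028, -0.1091, 0.1339]
eef_rot: [179.9, 0.1, -54.5]
contact_force: [-1.9, 0.8, 5.3]
gripper_width: 0.0273
```

```bash
python3 -m handwheel '[0,0,0.1,0,0,0,0,0,0.1,0,0,0,0,0,0.1,0,0,0,0,0,0.1,0,0,0]' 120
python3 -m handwheel '[0,0,2,0,0,0,0,0,6,0,0,0,0,0,10,0,0,0,-2,2,13,0,0,0,-4,6,14,0,0,0.05,-6,10,14,0,0,0.15,-8,14,14,0,0,0.25,-9,18,14,0,0,0.35]' 0
python3 - <<'E'
from h import *
i,K,M=cap("side"); save(i,"d19f");crop(i,250,180,140,120,5,"d19")
i,K,M=cap("scene"); crop(i,230,140,130,130,5,"s19")
go(.405,.382,.23,85)
E
```

```text
time_s: 25.75
tcp_pos: [0.6028, -0.1091, 0.1348]
eef_rot: [179.9, 0.1, -54.5]
contact_force: [-1.1, 0.1, 0.4]
gripper_width: 0.0459
time_s: 26.55
tcp_pos: [0.5113, 0.072, 0.2753]
eef_rot: [179.9, 0.0, -34.3]
contact_force: [1.0, 0.4, 0.2]
gripper_width: 0.0878
t 26.65 now [0.5118 0.0744 0.2752] [ 1.7997e+02  5.0000e-02 -3.4050e+01] F [-0.2 -1.   0. ] w 0.0875 q1,6 [30. 26.]
need cm [-10.68  30.76  -4.52] rot [ 1.0000e-03 -7.0000e-04  2.0778e+00]
```

View pics/d19f.png

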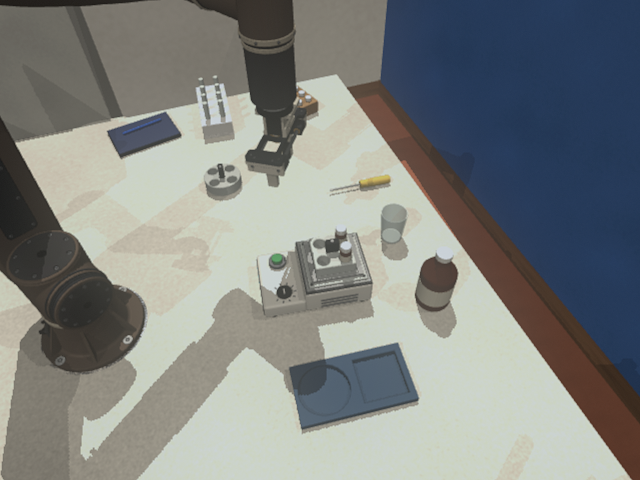

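View pics/d19.png

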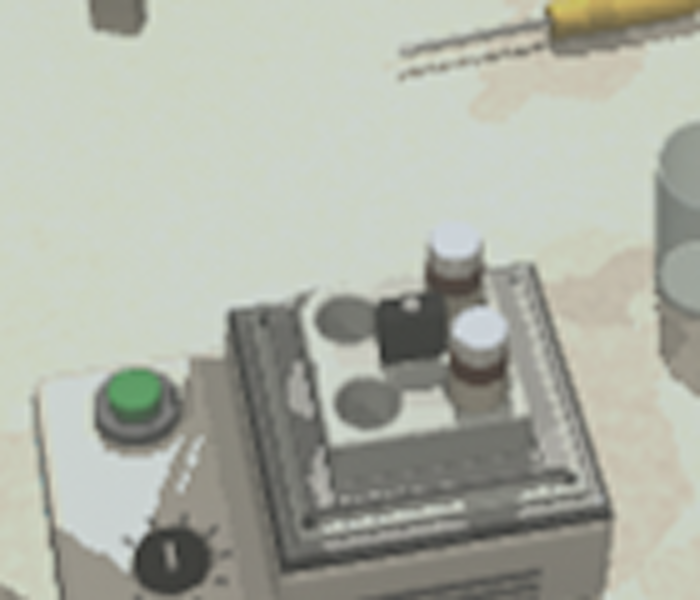

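View pics/s19.png

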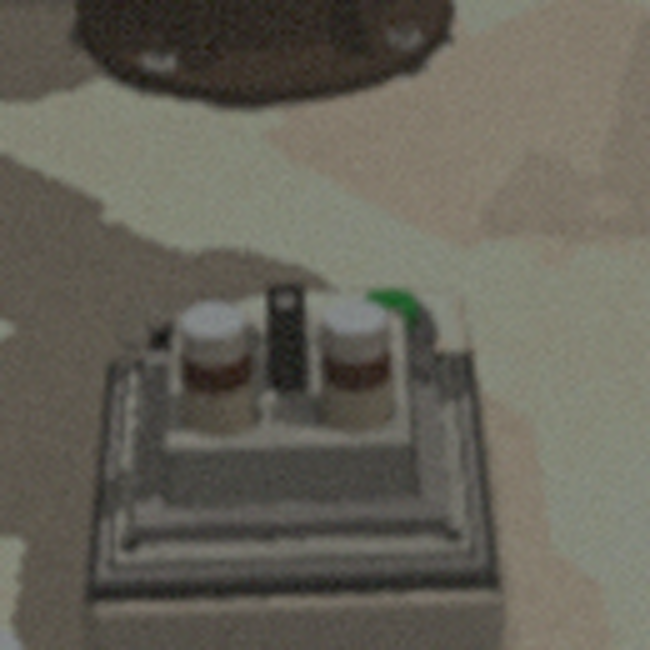

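```bash
python3 -m handwheel '[-1.4,4,0,0,0,-0.13,-2.8,8,0,0,0,-0.26,-4.2,12,0,0,0,-0.4,-5.6,16,0,0,-0.54,-7,20,0,0,0,-0.68,-8.4,24,-1,0,0,-0.82,-9.8,28,-3,0,0,-0.95,-10.7,30.8,-4.5,0,0,-1.065]'
python3 - <<'E'
from h import *
go(.405,.382,.23,-95)
E
```

```text
t 26.65 now [0.5118 0.0744 0.2752] [ 1.7997e+02  5.0000e-02 -3.4050e+01] F [-0.2 -1.   0. ] w 0.0875 q1,6 [30. 26.]
need cm [-10.68  30.76  -4.52] rot [-6.0000e-04 -9.0000e-04 -1.0638e+00]invalid input at $: expected a multiple of 6 numbers
```

```bash
python3 -m handwheel '[-1.4,4,0,0,0,-0.13,-2.8,8,0,0,0,-0.26,-4.2,12,0,0,0,-0.4,-5.6,16,0,0,0,-0.54,-7,20,0,0,0,-0.68,-8.4,24,-1,0,0,-0.82,-9.8,28,-3,0,0,-0.95,-10.7,30.8,-4.5,0,0,-1.065]'
python3 -m handwheel '[0,0,0,0,0,0,0,0,0,0,0,0]'
python3 - <<'E'
from h import *
go(.405,.382,.23,-95)
i,K,M=cap("wrist"); save(i,"w20");np.savez("w20.npz",K=K,M=M,i=i)
E
```

```text
time_s: 27.45
tcp_pos: [0.4039, 0.3842, 0.2293]
eef_rot: [180.0, 0.1, -95.4]
contact_force: [-0.1, -0.3, -0.4]
gripper_width: 0.0874
time_s: 27.65
tcp_pos: [0.4037, 0.3843, 0.2284]
eef_rot: [179.9, -0.1, -95.3]
contact_force: [0.5, -0.0, 0.2]
gripper_width: 0.0877
t 27.65 now [0.4037 0.3843 0.2284] [ 1.7993e+02 -6.0000e-02 -9.5270e+01] F [ 0.5 -0.   0.2] w 0.0877 q1,6 [ 64. -69.]
need cm [ 0.13 -0.23  0.16] rot [ 0.0009 -0.0013  0.0046]
```

View pics/w20.png

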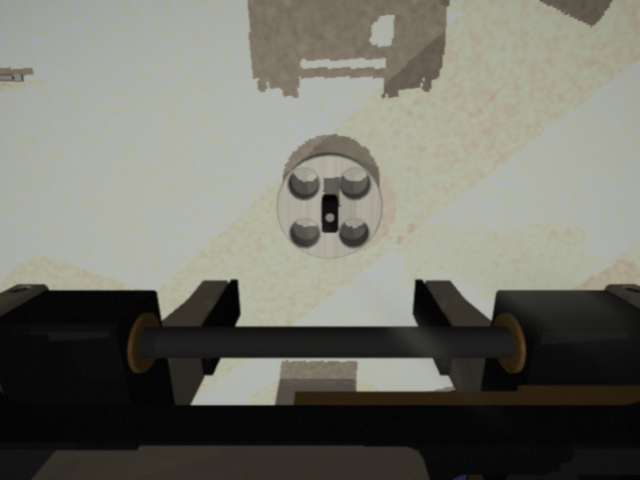

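Run:
```python
from h import *
d=np.load("w20.npz");K,M=d['K'],d['M']; i=d['i']; crop(i,260,135,140,140,5,"w20a")
A=unproj(K,M,[(304,182.5),(355.5,182),(354,232),(305,233)],.036);print(A,A.mean(0),[np.degrees(np.arctan2(*(v)[1::-1])) for v in (A[1]-A[0],A[2]-A[3])])
print(unproj(K,M,[(330,217)],.07)); go(.405,.382,.0375,-95)
```

```text
[[0.42262638 0.35383139 0.036     ]
 [0.37120541 0.35813682 0.036     ]
 [0.37631494 0.41017955 0.036     ]
 [0.4275054  0.40648618 0.036     ]] [0.39941303 0.38215848 0.036     ] [np.float64(175.21383257254456), np.float64(175.87328568692638)]
[[0.39948639 0.38309831 0.07      ]]
t 27.7 now [0.4042 0.3839 0.2292] [ 1.7996e+02  1.0000e-02 -9.5290e+01] F [0.2 0.7 0.4] w 0.0878 q1,6 [ 64. -69.]
need cm [  0.08  -0.19 -19.17] rot [-0.0003 -0.0007  0.0051]
```

View pics/w20a.png

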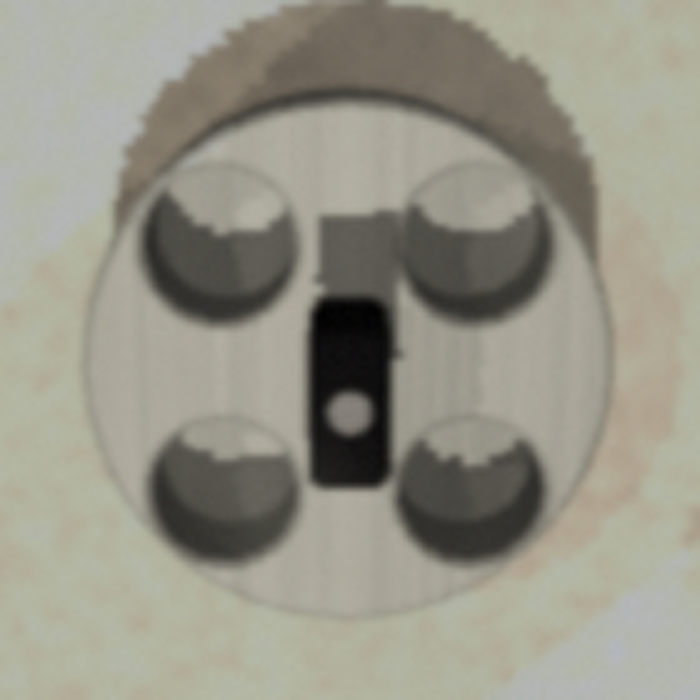

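```bash
python3 -m handwheel '[-0.2,-0.1,-4,0,0,0.008,-0.44,-0.15,-8,0,0,0.008,-0.44,-0.15,-12,0,0,0.008,-0.44,-0.15,-15,0,0,0.008,-0.44,-0.15,-17.5,0,0,0.008,-0.44,-0.15,-18.8,0,0,0.008,-0.44,-0.15,-19.1,0,0,0.008,-0.44,-0.15,-19.1,0,0,0.008]'
python3 -c "
from h import *
go(.3998,.3824,.0375,-94.8)"
```

```text
time_s: 28.5
tcp_pos: [0.4005, 0.3825, 0.0389]
eef_rot: [180.0, 0.1, -94.8]
contact_force: [0.7, -0.7, 0.5]
gripper_width: 0.0874
t 28.5 now [0.4005 0.3825 0.0389] [ 1.7999e+02  5.0000e-02 -9.4840e+01] F [ 0.7 -0.7  0.5] w 0.0874 q1,6 [ 64. -69.]
need cm [-0.07 -0.01 -0.14] rot [-0.0009 -0.0001  0.0007]
```

```bash
python3 -m handwheel '[-0.06,0,-0.1,0,0,0,-0.06,0,-0.1,0,0,0,-0.06,0,-0.1,0,0,0,-0.06,0,-0.1,0,0,0,-0.06,0,-0.1,0,0,0,-0.06,0,-0.1,0,0,0,-0.06,0,-0.1,0,0,0,-0.06,0,-0.1,0,0,0]' 255 50
python3 -m handwheel '[0,0,0,0,0,0,0,0,0,0,0,0,0,0,0,0,0,0,0,0,0,0,0,0]'
python3 -m handwheel '[0,0,1,0,0,0,0,0,3,0,0,0,0,0,7,0,0,0,0,0,12,0,0,0,0,0,16,0,0,0,0,0,19,0,0,0,0,0,20,0,0,0,0,0,20,0,0,0]'
python3 - <<'E'
from h import *
go(.45,-.1,.26,-95)
E
```

```text
time_s: 29.3
tcp_pos: [0.3998, 0.3825, 0.0378]
eef_rot: [180.0, 0.0, -94.8]
contact_force: [0.4, 0.4, 0.2]
gripper_width: 0.0288
time_s: 29.7
tcp_pos: [0.3999, 0.3825, 0.0378]
eef_rot: [180.0, 0.0, -94.8]
contact_force: [0.5, -0.5, -1.4]
gripper_width: 0.0159
time_s: 30.5
tcp_pos: [0.3997, 0.3826, 0.2384]
eef_rot: [180.0, 0.1, -94.8]
contact_force: [-0.0, -0.6, -7.0]
gripper_width: 0.016
t 30.5 now [0.3997 0.3826 0.2384] [ 1.7999e+02  1.4000e-01 -9.4840e+01] F [-0.  -0.6 -7. ] w 0.016 q1,6 [ 64. -69.]
need cm [  5.03 -48.26   2.16] rot [-0.0024  0.0001 -0.0027]
```

```bash
python3 -m handwheel '[0.5,-4,1,0,0,0,1.2,-8.8,2,0,0,0,2,-13.6,3,0,0,0,2.8,-18.4,4,0,0,0,3.6,-23.2,4,0,0,0,4.2,-28,4,0,0,0,4.8,-32.8,4,0,0,0,5.2,-37.6,4,0,0,0]'
python3 -m handwheel '[0.1,-4.8,0,0,0,0,0.2,-9.6,0,0,0,0,0.3,-14.4,0,0,0,0,0.4,-19,0,0,0,0,0.5,-22.5,0,0,0,0,0.5,-24,0,0,0,0,0.5,-24,0,0,0,0,0.5,-24,0,0,0,0]'
python3 -m handwheel '[0,0,0,0,0,0,0,0,0,0,0,0]'
python3 - <<'E'
from h import *
go(.4585,-.3445,.1,-95)
i,K,M=cap("wrist"); save(i,"w21");np.savez("w21.npz",K=K,M=M,i=i); crop(i,180,10,300,200,2.6,"w21a")
E
```

```text
time_s: 31.3
tcp_pos: [0.4502, 0.0046, 0.2758]
eef_rot: [179.8, 0.1, -94.8]
contact_force: [2.6, -0.2, -5.3]
gripper_width: 0.0157
time_s: 32.1
tcp_pos: [0.4539, -0.2352, 0.2732]
eef_rot: [179.5, 0.1, -94.9]
contact_force: [-0.1, -0.4, -6.9]
gripper_width: 0.0157
time_s: 32.3
tcp_pos: [0.4535, -0.2341, 0.2723]
eef_rot: [179.4, 0.2, -94.9]
contact_force: [-0.5, -0.4, -6.6]
gripper_width: 0.0156
t 32.3 now [ 0.4535 -0.2341  0.2723] [179.41   0.18 -94.87] F [-0.5 -0.4 -6.6] w 0.0156 q1,6 [-5.  1.]
need cm [  0.5  -11.04 -17.23] rot [-0.004  -0.0099 -0.0023]
```

View pics/w21.png

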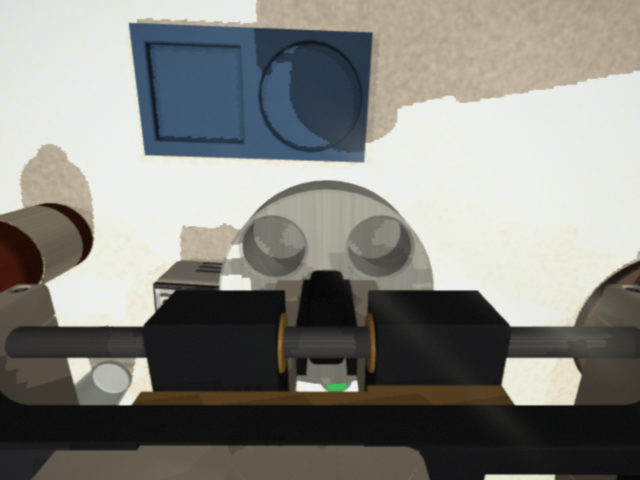

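View pics/w21a.png

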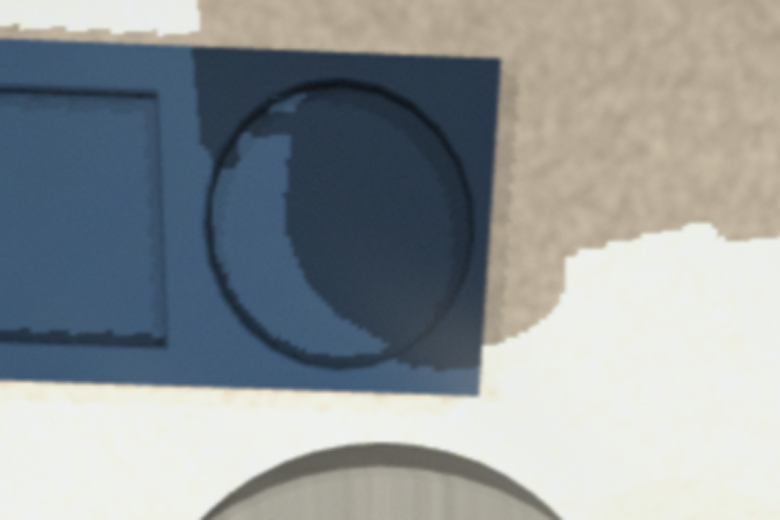

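Run:
```python
from h import *
d=np.load("w21.npz");K,M=d['K'],d['M']
A=unproj(K,M,px([(207,225),(474,222),(340,78),(343,368),(247,115),(437,122),(242,325),(440,325)],180,10,2.6),.016)[:,:2]
s=least_squares(lambda p:np.hypot(*(A-p[:2]).T)-p[2],[.4585,-.3445,.0568]);print(s.x,s.fun*1000)
C=unproj(K,M,[(130,24),(372,33),(364,161.5),(146,155)],.016);print(C,C.mean(0))
# block in tool
c=viewer.capture("wrist");M2=np.linalg.inv(c["mount"])
print(unproj(K,M2,[(326,189.5)],.0018),unproj(K,M2,[(273,246),(380,246)],.0018))
crop(c['img'],210,170,235,130,3.3,"w21b")
```

```text
[ 0.45813007 -0.34588836  0.05741419] [-0.94517019 -0.66488851  0.00112177 -0.40803895  0.38956012  0.32495144
  0.81785619  0.48460813]
[[ 0.63745756 -0.43314998  0.016     ]
 [ 0.38761152 -0.40382262  0.016     ]
 [ 0.40302827 -0.2721745   0.016     ]
 [ 0.65310497 -0.30140376  0.016     ]] [ 0.52030058 -0.35263772  0.016     ]
[[0.054288   0.00039636 0.0018    ]] [[ 0.02700415 -0.02511468  0.0018    ]
 [ 0.02695182  0.02630987  0.0018    ]]
```

View pics/w21b.png

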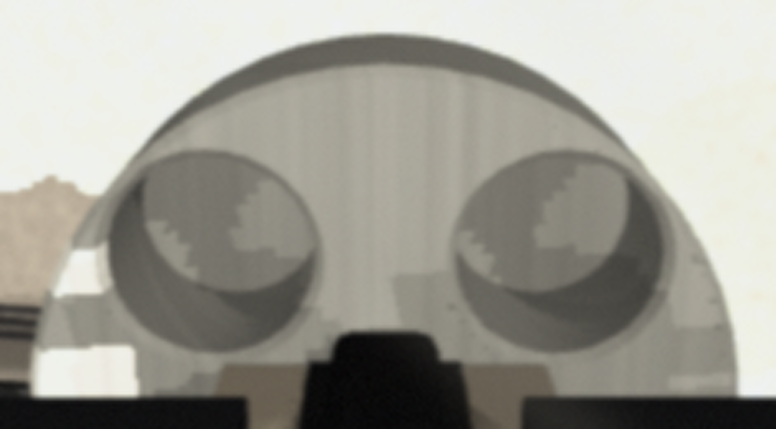

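```bash
python3 -c "
from h import *
go(.458,-.3456,.075,-94.9)"
python3 -m handwheel '[0.2,-4,-3,-0.004,-0.01,0,0.4,-8,-6,-0.004,-0.01,0,0.5,-11.1,-10,-0.004,-0.01,0,0.5,-11.1,-14,-0.004,-0.01,0,0.5,-11.1,-18,-0.004,-0.01,0,0.5,-11.1,-19.7,-0.004,-0.01,0,0.5,-11.1,-19.7,-0.004,-0.01,0,0.5,-11.1,-19.7,-0.004,-0.01,0]'
python3 - <<'E'
from h import *
go(.458,-.3456,.055,-94.9)
i,K,M=cap("wrist"); save(i,"w22")
i,K,M=cap("side"); crop(i,270,310,160,120,5,"d22")
E
```

```text
t 32.4 now [ 0.4539 -0.2344  0.2731] [ 1.795e+02  1.500e-01 -9.486e+01] F [-0.3  0.2 -7.6] w 0.0156 q1,6 [-5.  1.]
need cm [  0.41 -11.12 -19.81] rot [-0.0034 -0.0085 -0.0006]
time_s: 33.2
tcp_pos: [0.4598, -0.3455, 0.0768]
eef_rot: [-179.9, -0.1, -94.8]
contact_force: [0.2, -0.8, -6.1]
gripper_width: 0.0161
t 33.2 now [ 0.4598 -0.3455  0.0768] [-1.7988e+02 -7.0000e-02 -9.4790e+01] F [ 0.2 -0.8 -6.1] w 0.0161 q1,6 [-17.  13.]
need cm [-0.18 -0.01 -2.18] rot [ 0.0014  0.002  -0.0019]
```

View pics/w22.png

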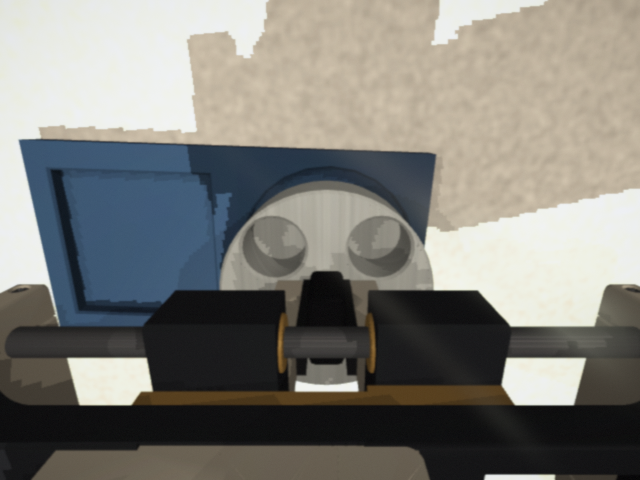

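View pics/d22.png

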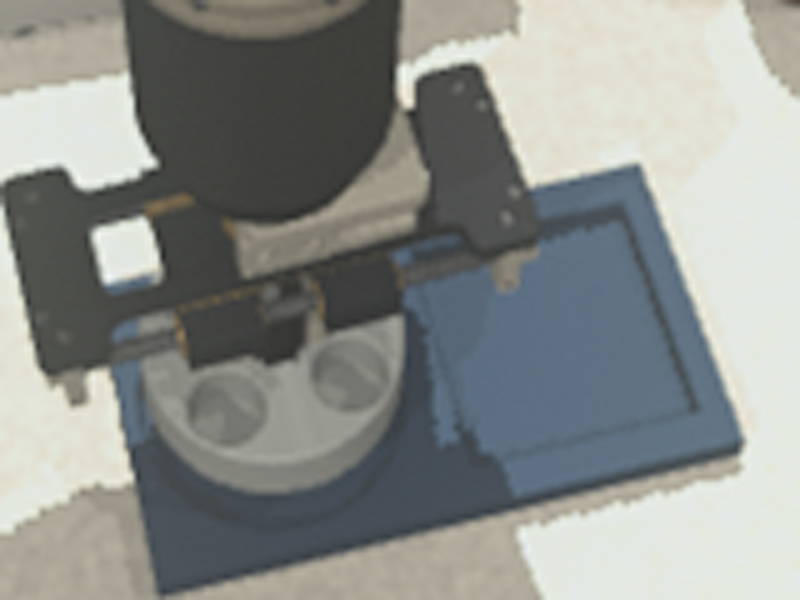

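```bash
python3 -m handwheel '[-0.18,0,-0.8,0.001,0.002,0,-0.18,0,-1.5,0.001,0.002,0,-0.18,0,-1.9,0.001,0.002,0,-0.18,0,-2.2,0.001,0.002,0,-0.18,0,-2.4,0.001,0.002,0,-0.18,0,-2.4,0.001,0.002,0]'
python3 -c "
from h import *
go(.458,-.3456,.0438,-94.9)"
```

```text
time_s: 33.9
tcp_pos: [0.4586, -0.3457, 0.0536]
eef_rot: [-179.9, -0.0, -94.8]
contact_force: [-0.2, 0.4, -7.2]
gripper_width: 0.0157
t 33.9 now [ 0.4586 -0.3457  0.0536] [-1.7989e+02 -4.0000e-02 -9.4800e+01] F [-0.2  0.4 -7.2] w 0.0157 q1,6 [-17.  13.]
need cm [-0.06  0.01 -0.98] rot [ 0.0009  0.0019 -0.0017]
```

```bash
python3 -m handwheel '[-0.05,0,-0.2,0.001,0.002,0,-0.05,0,-0.4,0.001,0.002,0,-0.05,0,-0.6,0.001,0.002,0,-0.05,0,-0.6,0.001,0.002,0]'
python3 -m handwheel '[0,0,-0.2,0,0,0,0,0,-0.4,0,0,0,0,0,-0.4,0,0,0]'
```

```text
time_s: 34.3
tcp_pos: [0.4581, -0.3458, 0.0474]
eef_rot: [180.0, 0.0, -94.8]
contact_force: [-0.3, -0.7, -5.5]
gripper_width: 0.0155
time_s: 34.6
tcp_pos: [0.4588, -0.3461, 0.044]
eef_rot: [-179.9, -0.0, -94.8]
contact_force: [-0.6, -0.5, -1.4]
gripper_width: 0.0155
```

```bash
python3 -m handwheel '[0,0,-0.1,0,0,0,0,0,-0.2,0,0,0,0,0,-0.2,0,0,0]'
python3 -m handwheel '[0,0,-0.1,0,0,0,0,0,-0.2,0,0,0,0,0,-0.2,0,0,0]'
```

```text
time_s: 34.9
tcp_pos: [0.4589, -0.3461, 0.0439]
eef_rot: [-179.9, -0.1, -94.7]
contact_force: [-5.4, 6.4, 16.0]
gripper_width: 0.0156
time_s: 35.2
tcp_pos: [0.4589, -0.3461, 0.0438]
eef_rot: [-179.9, -0.1, -94.7]
contact_force: [-6.0, 7.1, 18.1]
gripper_width: 0.0159
```

Firm at 0.0438–0.044 m, which is the expected depth. I'll release and check.

```bash
python3 -m handwheel '[0,0,0.1,0,0,0,0,0,0.1,0,0,0,0,0,0.1,0,0,0,0,0,0.1,0,0,0]' 120
python3 -m handwheel '[0,0,2,0,0,0,0,0,6,0,0,0,0,0,11,0,0,0,0,3,16,0,0,0,0,7,19,0,0,0,0,11,21,0,0,0,0,11,21,0,0,0,0,11,21,0,0,0]' 255
python3 - <<'E'
from h import *
i,K,M=cap("wrist"); save(i,"w23");np.savez("w23.npz",K=K,M=M,i=i)
i,K,M=cap("side"); crop(i,240,200,190,220,2.7,"d23")
go(.458,-.2,.2,-95)
E
```

```text
time_s: 35.6
tcp_pos: [0.4589, -0.3461, 0.0446]
eef_rot: [-179.9, -0.1, -94.7]
contact_force: [0.4, -0.4, 0.3]
gripper_width: 0.0421
time_s: 36.4
tcp_pos: [0.4594, -0.2352, 0.2554]
eef_rot: [-179.8, -0.1, -94.6]
contact_force: [0.0, -0.0, -0.4]
gripper_width: 0.0002
t 36.5 now [ 0.4586 -0.2363  0.2537] [-1.7996e+02 -9.0000e-02 -9.4710e+01] F [ 0.4 -0.1  0.3] w 0.0005 q1,6 [-5.  1.]
need cm [-0.06  3.63 -5.37] rot [ 0.0016  0.0006 -0.0051]
```

View pics/w23.png

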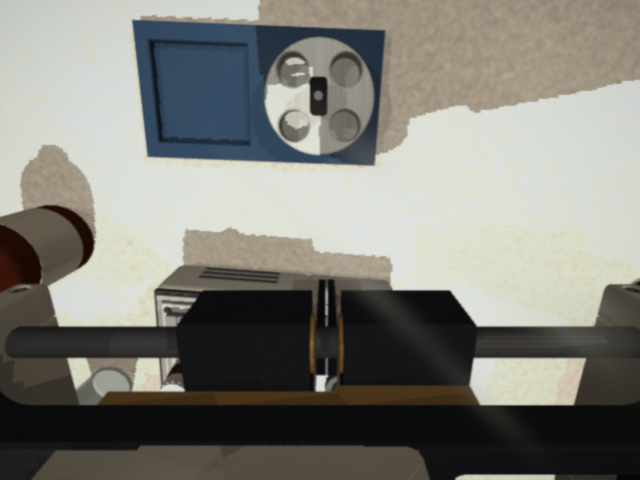

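View pics/d23.png

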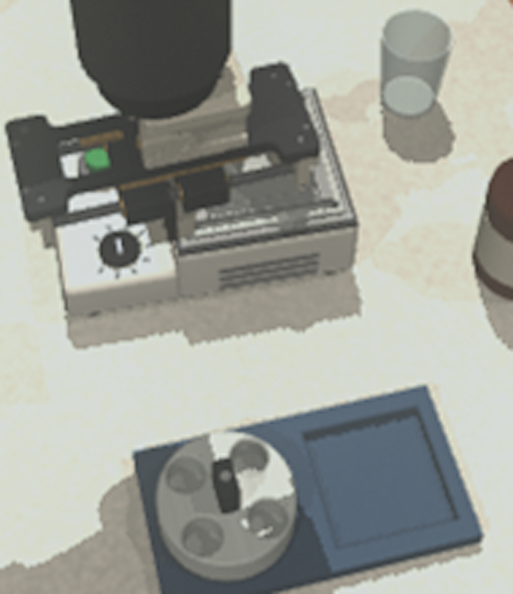

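```bash
python3 -m handwheel '[0,3,0,0,0,0.14,0,6,0,0,0,0.28,0,9,0,0,0,0.42,0,12,0,0,0,0.56,0,15,0,0,0,0.7,0,18,0,0,0,0.84,0,21,0,0,0,0.98,0,22.4,0,0,0,1.12]'
python3 -m handwheel '[0,0,0,0,0,0.14,0,0,0,0,0,0.28,0,0,0,0,0,0.37,0,0,0,0,0,0.37,0,0,-4,0,0,0.37,0,0,-4,0,0,0.37,0,0,-4,0,0,0.37]'
python3 - <<'E'
from h import *
d=np.load("w8.npz");K,M=d['K'],d['M'];print(unproj(K,M,[(330.5,243.5)],.076))
i,K,M=cap("wrist"); save(i,"w24");np.savez("w24.npz",K=K,M=M,i=i)
i,K,M=cap("side"); save(i,"d24")
go(.4585,-.0115,.09,-9.5)
E
```

```text
time_s: 37.3
tcp_pos: [0.4585, -0.0117, 0.2523]
eef_rot: [179.9, 0.0, -30.2]
contact_force: [-0.1, -0.5, -0.5]
gripper_width: 0.0007
time_s: 38.0
tcp_pos: [0.4582, -0.0125, 0.212]
eef_rot: [179.8, 0.1, -9.2]
contact_force: [0.7, -0.5, 0.8]
gripper_width: 0.0005
[[ 0.4611043  -0.01274476  0.076     ]]
t 38.1 now [ 0.4593 -0.0119  0.2134] [ 1.7992e+02 -5.0000e-02 -9.1100e+00] F [-0.2  0.5  0.2] w 0.0004 q1,6 [23. 58.]
need cm [ -0.08   0.04 -12.34] rot [ 0.0015  0.0006 -0.0068]
```

View pics/w24.png

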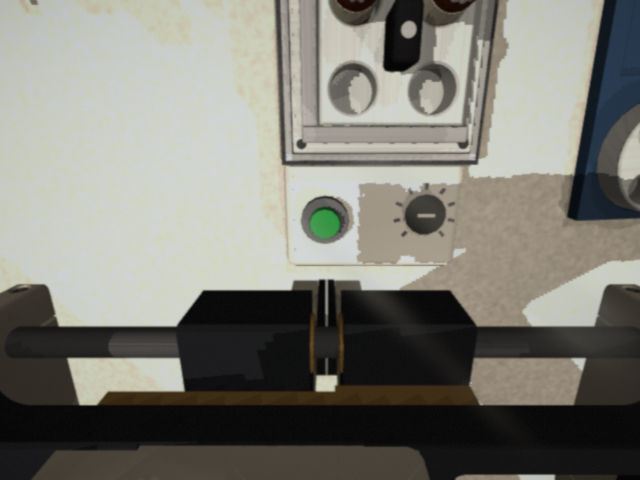

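View pics/d24.png

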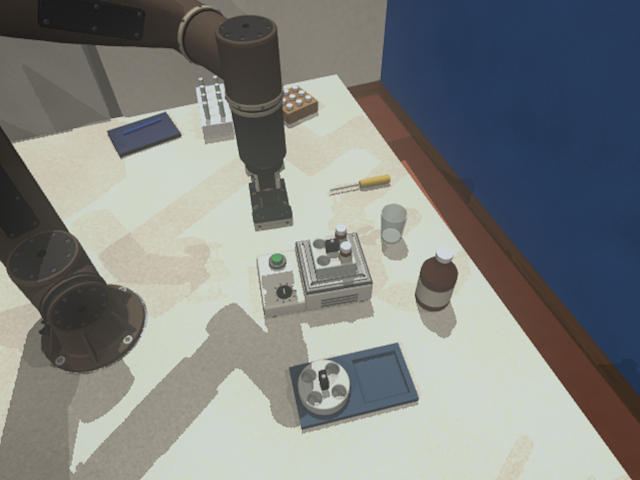

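Run:
```python
from h import *
d=np.load("w24.npz");K,M=d['K'],d['M'];b=unproj(K,M,[(323.5,223)],.076)[0];print(b)
go(b[0],b[1],.085,-9.5)
```

```text
[ 0.4596463  -0.01068643  0.076     ]
t 38.1 now [ 0.4593 -0.0119  0.2134] [ 1.7992e+02 -5.0000e-02 -9.1100e+00] F [-0.2  0.5  0.2] w 0.0004 q1,6 [23. 58.]
need cm [  0.04   0.12 -12.84] rot [ 0.0015  0.0006 -0.0068]
```

```bash
python3 -m handwheel '[0,0.1,-3,0,0,0,0,0.1,-6,0,0,0,0,0.1,-9,0,0,0,0,0.1,-11.5,0,0,0,0,0.1,-12.7,0,0,0,0,0.1,-12.7,0,0,0]'
python3 -m handwheel '[0,0,-0.4,0,0,0,0,0,-0.8,0,0,0,0,0,-1.0,0,0,0,0,0,-1.2,0,0,0,0,0,-1.2,0,0,0]'
```

```text
time_s: 38.7
tcp_pos: [0.4592, -0.011, 0.086]
eef_rot: [179.9, 0.0, -9.1]
contact_force: [0.6, -0.6, -0.2]
gripper_width: 0.0003
time_s: 39.2
tcp_pos: [0.4596, -0.0109, 0.0743]
eef_rot: [179.9, -0.0, -9.1]
contact_force: [0.3, 1.4, 3.6]
gripper_width: 0.0003
```

```bash
python3 -m handwheel '[0,0,-0.2,0,0,0,0,0,-0.4,0,0,0,0,0,-0.5,0,0,0,0,0,-0.5,0,0,0]'
python3 -m handwheel '[0,0,-0.1,0,0,0,0,0,-0.2,0,0,0,0,0,-0.2,0,0,0]'
python3 -c "
from h import *
i,K,M=cap('side');crop(i,230,200,160,120,5,'d25')"
```

```text
time_s: 39.6
tcp_pos: [0.4598, -0.0109, 0.0701]
eef_rot: [179.9, -0.0, -9.1]
contact_force: [-5.9, 1.1, 13.9]
gripper_width: 0.0005
time_s: 39.9
tcp_pos: [0.4599, -0.0109, 0.0698]
eef_rot: [179.9, -0.1, -9.1]
contact_force: [-11.1, 3.4, 27.4]
gripper_width: 0.0002
```

View pics/d25.png

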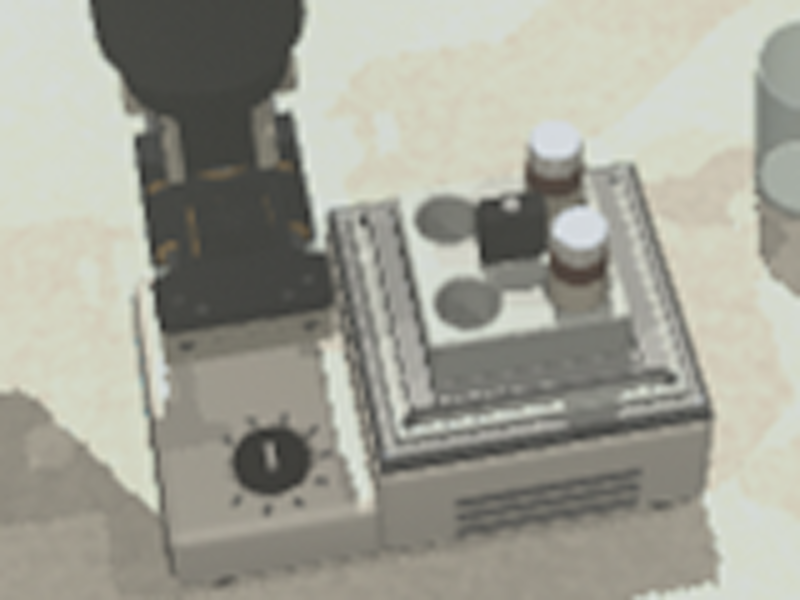

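```bash
python3 -m handwheel '[0,0,1,0,0,0,0,0,4,0,0,0,0,0,8,0,0,0,0,2,12,0,0,0,-1,6,15,0,0,0,-1,10,16,0,0,0,-1,14,16,0,0,0,-1,16,16,0,0,0]'
python3 -m handwheel '[0,0,0,0,0,0,0,0,0,0,0,0,0,0,0,0,0,0]'
python3 - <<'E'
from h import *
i,K,M=cap('side');save(i,"d26");crop(i,230,200,160,120,5,'d26a')
i,K,M=cap('scene');save(i,"s26")
E
```

```text
time_s: 40.75
tcp_pos: [0.4499, 0.1518, 0.2302]
eef_rot: [180.0, -0.1, -9.0]
contact_force: [0.3, 0.6, -1.1]
gripper_width: 0.0003
time_s: 41.05
tcp_pos: [0.4497, 0.1511, 0.2299]
eef_rot: [179.9, -0.1, -9.0]
contact_force: [0.8, -0.5, -0.8]
gripper_width: 0.0006
```

View pics/d26.png

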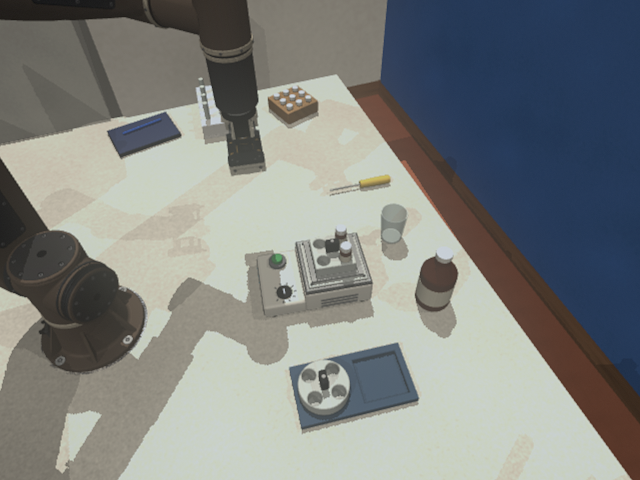

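View pics/s26.png

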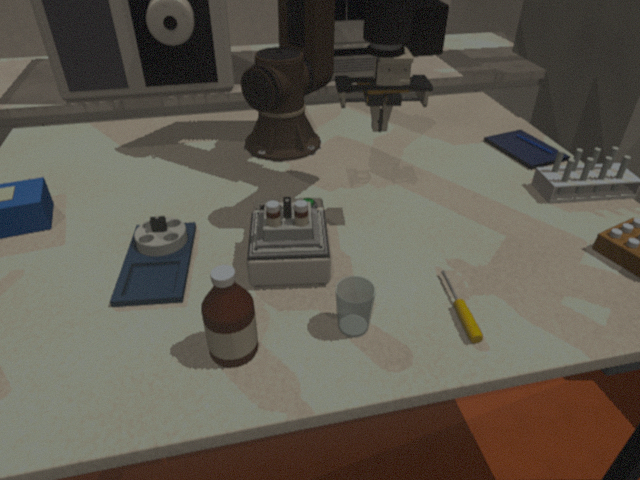

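View pics/d26a.png

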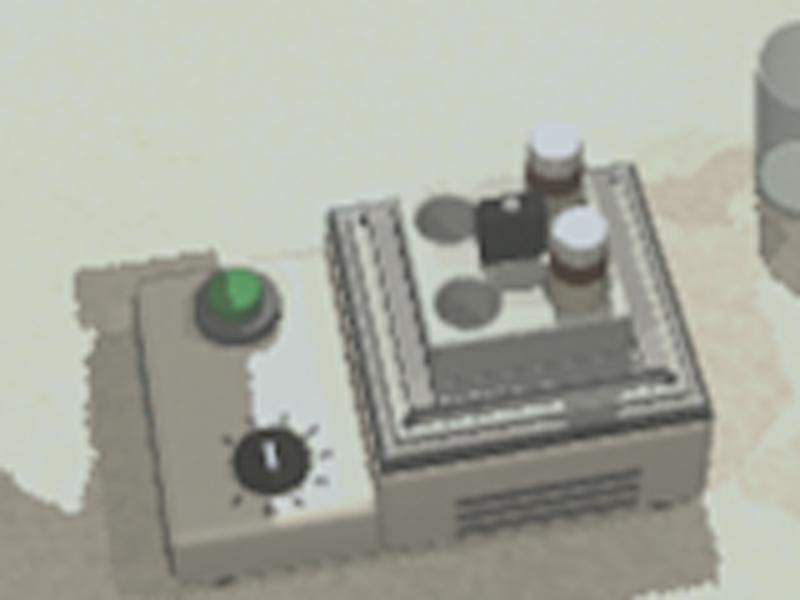

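```bash
python3 -c "
from plant import r
print(r.close_job())"
```

```text
the job is handed in; nothing more can be done
None
```

The job is done and handed in, at about 41 s on the robot clock. No verdict was reported.

- **Square block:** it matches the holder plate and is down in the holder on the hotplate. The arm met firm contact, and the last picture shows it flush inside the rim.
- **Vials:** only two were on the bench. Both stand upright in the two bores away from the control panel, and both stopped at the same height.
- **Round block:** it is home in the round cut-out of the storage tray, stopping at the expected depth with 18 N of pressure.
- **Start button:** I pressed it last, down to a hard stop at 27 N with about 6 mm of travel. It came back up on release.

**Last checks:** the bottle, beaker and screwdriver look unmoved in the last scene and side pictures. The gripper was clear of everything when I handed in.

**Small disagreements:**
- On the hotplate, the block and both vials stopped about 2 mm below the height I calculated. The offset was the same for all three, so I take it as arm or calibration bias.
- The first vial rubbed the side of its bore slightly on the way down (about 3 N) and needed a shift of about 0.4 mm.
- I saw no sign of a block being knocked aside during the run.

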